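# Put the mixed-up things in the door-side drawer back in their own places

## Task

Everything in the open drawer is in the wrong place: put the oily padlock on the china saucer, the comb lengthwise in the long wooden tray and the lip balm in the square wooden tray, each lying flat in the middle of its own place. Only one thing fits each place, so park one on the empty cork coaster or another clear bit of the drawer meanwhile; set the padlock down gently instead of dropping it, and leave the tumbler and the matchbox where they are.

Things in the scene. Friction and masses are not known exactly. Their poses are not given: they have to be found in the camera images.
- padlock: Silver padlock lying flat, at the start in the square tray. Block 38 (x) x 45 (y) x 20 (z) mm with a steel shackle of 7 mm bar, 38 mm wide over its outside, that stands 30 mm out of the block's +x end; 0.11 to 0.22 kg. The origin lies on the underside near the middle of the whole outline: the block spans x -27 to +11 mm, y -22.5 to +22.5 mm, z 0 to 20 mm, the shackle reaches x = +41 mm at half height. Best gripped across the block's 45 mm (along its y) at x = -8 mm.
- lip_balm: Lip-balm tube, white plastic with a pale grey cap, a lying rounded square stick 68 (x) x 20 (y) x 20 (z) mm, 12 to 20 g, at the start in the long tray. Origin at the centre of its underside, x along its length towards the cap, z up.
- comb: Purple wide-tooth plastic comb without a handle, 165 mm long (x), 40 mm wide (y, from -20 at the tooth tips to +20 at the back of the spine), 9 mm thick (z), 25 to 50 g. Spine y +4 to +20 mm; 15 stiff teeth along the rest. Origin at the centre of its underside, z up. At the start it lies across the rim of the saucer, its underside about 16 mm above the drawer's floor and its ends overhanging.
- saucer: White ceramic saucer, fixed, 140 mm across the rim, 16 mm high; flat inside floor 96 mm across, 4 mm above its underside, then a flared rim. Origin at the centre of its underside, z up. The padlock's place.
- long_tray: Shallow dark wooden tray, fixed, outside 200 (x) x 100 (y) x 14 mm high, walls and floor 4 mm thick, so inside 192 x 92 x 10 mm deep. Origin at the centre of its underside, x along its length. The comb's place.
- square_tray: Shallow dark wooden tray, fixed, outside 120 x 120 x 14 mm high, walls and floor 4 mm thick, so inside 112 x 112 x 10 mm deep. Origin at the centre of its underside. The lip balm's place.
- coaster: Round cork coaster, fixed, 95 mm across and 4 mm thick, empty at the start: a free spot. Origin at the centre of its underside.
- matchbox: Matchbox lying in the drawer near the coaster, 36 (x) x 53 (y) x 15 (z) mm, 12 g, brown card. Origin at the centre of its underside. A bystander, to be left alone.
- tumbler: Tall clear glass tumbler standing upright on top of the chest, behind the drawer, 68 mm across, 140 mm tall. Origin at the centre of its underside. A bystander, to be left alone.
- chest: Teak chest of drawers standing on the floor, fixed, its top drawer half open towards the robot. Origin at the centre of the open part of the drawer's floor, on its upper surface, on which trays, saucer and coaster all stand; z up, +x away from the robot. The open part spans x -135 to +135 mm and y -375 to +375 mm; the drawer's front rises to z = 66 mm, its sides to 55 mm; the chest's top board starts at x = +125 mm and its upper side is at z = 88 mm.
Mind the look-alikes: they are no part of the job. Of the things that look like the saucer, the smaller one is meant.

How it is judged (in metres and radians):
At the end, for the whole second after the job is handed in: Padlock flat on the saucer's floor, comb flat on the long tray's floor and along it (within 14 degrees, either way round), lip balm lying on the square tray's floor; each origin within 15 mm of the centre of its place; all released and at rest (horizontal distance between padlock and saucer below 0.015 m and z of padlock in the frame of saucer below 0.01 m and angle between padlock's own z axis and vertical below 0.15 rad and horizontal distance between comb and long_tray below 0.015 m and z of comb in the frame of long_tray below 0.008 m and angle between comb's own z axis and vertical below 0.1 rad and angle between the x axis of comb and the x axis of long_tray, either way round below 0.25 rad and horizontal distance between lip_balm and square_tray below 0.015 m and z of lip_balm in the frame of square_tray below 0.027 m and angle between lip_balm's own x axis and vertical between 1.42 and 1.72 rad and linear speed of each of padlock, comb, lip_balm below 0.02 m/s); the robot touches nothing.
It fails at once if the padlock is dropped (falls free for more than about 25 mm) (contact force between padlock and the fingers below 0.05 N and linear speed of padlock above 0.7 m/s).
It fails at once if the matchbox is pushed more than 20 mm from where it was (distance of matchbox from where it was at the start of the episode above 0.02 m).
It fails at once if the tumbler is knocked: moved more than 20 mm or tipped (distance of tumbler from where it was at the start of the episode above 0.02 m or angle between tumbler's own z axis and vertical above 0.2 rad).
It also fails if it takes over 99 s, if anything falls off the work surface, if the arm or the gripper's body presses on something with over 40 N, if the wrist force passes 120 N, or if a joint passes its speed limit or range.

## Robot

A 6-joint arm with a two-finger parallel gripper is mounted at the origin on the work surface. World frame = base frame: x ahead of the robot, y to its left, z up, the work surface at z = 0. Lengths are in mm, angles in rad, forces in N, time in s.
With the tool pointing down it reaches from about 300 to 775 mm from the base axis. Payload 14.6 kg.
Tool frame: the origin (TCP) lies midway between the tips of the shut fingers; the grasp point (between the pads) lies 19 mm behind it (env.grip_depth is the distance from the TCP to the grasp point, in mm); x points along the fingers, y is the direction in which the jaws open and shut, and the axes are right-handed (so a half turn about x gives the same grasp; the last joint's range is limited). The gripper opens to 94 mm and grips with 3 to 60 N. Pads are 16 mm wide; open, the fingers measure 119 mm over their backs; the gripper's body (75 mm by 177 mm) begins 78 mm behind the grasp point.
Start: joints at [-1.177, 0.3, 1.521, -0, 1.321, -0.067], TCP at [244.557, -492.627, 205.446] pointing down, gripper open.
Joint ranges: [-3.03, 3.03], [-0.79, 2.21], [0.23, 2.52], [-1.04, 4.18], [0, 3.07], [-2.55, 2.55]. Speed limits (rad/s): [2.22, 2.22, 2.57, 3.14, 3.14, 3.14].

## Interface

Orientations are given as a 3x3 rotation matrix whose columns are the frame's x, y, z axes.
In Python, from cell import readout, cams, order, finder, env gives the robot as it stands.
- The arm moves only by the tool move_arm, never from a script. Its argument "increments" is a list of rows, each an object with "angular": the turn, a rotation vector about the tool's x, y, z in rad, a list of three; "dp": the shift along the tool's x, y, z in mm, a list of three; "hand": the finger opening in mm, from 0 to 94. A call has 1 to 8 rows; each row is the pose to reach, as a shift and turn from the pose commanded when the call began, along the tool's axes at that moment; what a row does not reach only later rows make up. A row lasts 1/10 s, in which the tool goes at most 50 mm and 8.59 degrees, less where a joint would pass 70% of its speed; a pose out of reach is approached as far as the arm can. A call with a gripper value outside its range is refused whole. The fingers move at their own pace and stop on an object; "newtons" is the grip in N (left out, the last holds). Time passes only in rows, so rows that repeat a pose let the fingers close. It gives the time, the measured TCP pose, the force and the opening at its end, in the units of the state.
- readout.observe(): the state, without advancing time (a new reading comes with each control period).
- cams.get_image(name): name is "scene" or "top" or "wrist"; returns the picture (420x560x3 uint8, red, green, blue); there is no depth.
- cams.calibration(name): a dict with "mtx" (3x3 intrinsics, pixels), "dist_coeffs" ([k1, k2, p1, p2, k3] as OpenCV has them; the pictures are not rectified), "world_to_cam" (4x4, takes a point from world to camera coordinates); the wrist camera has in their place "T_tool_cam" (4x4, takes a point from camera to tool coordinates, whose origin is the TCP and whose axes are the tool frame's). Camera axes: x right, y down, z forward; pixel columns grow to the right and rows downward; lengths in mm; the calibration is good to about 2 mm. A picture is of the moment at which its call begins: read the wrist's pose just before it. calibration takes no time and is no camera call.
- order.close_job(): hands the job in, once; it reports no verdict.
Trained networks look in the newest picture that a camera, given by its name, has taken for a name from the list of things; names that differ only in an ending like _2 or _b are one class to them, and where a whole thing is asked for, a point or a joint stands for the part that bears it (a point fixed in the world has none). Each returns a list of dicts, best first, with "score" (0 to 1); they miss things now and then, are a little off and sometimes report something else, mostly with a low value. They report only what shows in the picture. A call takes as long as a camera call. They do not tell look-alikes from the thing itself.
- finder.boxes_of(query, camera): "box" ([centre column, centre row, width, height] in pixels, round what is visible of it).
- finder.outline_of(query, camera): "pixels" (420x560 bool, what is visible of it) and "box" ([centre column, centre row, width, height] in pixels, round what is visible of it).
The state is a dict: "t": time; "qpos": joint angles; "qd": joint speeds; "joint_torque": joint torques, N m; "eef_pos": TCP position; "orientation": TCP orientation; "wrist_force": force on the tool from outside, world axes, zero at the start; "moment": the same for the moment, N m; "finger_gap": finger opening in mm.
Only numpy, scipy, OpenCV 4.12 (cv2) and the standard library are available. Lean on these libraries where they do the work, as an engineer would, in place of code of your own. Each camera call takes 0.05 s, during which the arm holds its last target.

## Working session

There is one attempt and no reset: what is moved stays moved. The work goes in short steps, Python scripts to look and compute and a tool call to move; the robot and the scene stay as the last step left them, time stands still between calls to the robot, and variables do not carry over. Pictures are saved under pics/ and viewed, and the job is handed in when it is done.

Besides the shell and the picture viewer there is one more tool, called after "Request:" by a JSON object that holds its "api" and its "payload". move_arm: Moves the arm, as the interface text tells. Its arguments: {"type":"object","properties":{"increments":{"type":"array"},"newtons":{"type":"number"}},"required":["increments"]}

```bash
ls; mkdir -p pics; python3 - <<'E'
from cell import readout, cams, order, finder, env
import cv2,numpy as np
print(readout.observe()); print(env.grip_depth)
for n in ["scene","top","wrist"]:
    im=cams.get_image(n); cv2.imwrite(f"pics/{n}0.png",im[:,:,::-1]); print(n,cams.calibration(n))
E
```

```text
pics
{'t': 0.0, 'qpos': array([-1.17661261e+00,  3.00466128e-01,  1.52158175e+00,  8.29555575e-06,
        1.32070560e+00, -6.66153333e-02]), 'qd': array([-0.00131279,  0.00153211, -0.0020935 ,  0.0005186 , -0.0002815 ,
        0.0009328 ]), 'joint_torque': array([-1.58971841e-03, -5.31820536e+01, -3.52741778e+01,  7.07572815e-02,
        2.44566542e-02, -1.04012508e-04]), 'eef_pos': array([ 244.455049  , -492.39271418,  204.88877888]), 'orientation': array([[-4.38399134e-04,  4.44661863e-01, -8.95698406e-01],
       [ 1.07488858e-03, -8.95697765e-01, -4.44662071e-01],
       [-9.99999326e-01, -1.15771546e-03, -8.52888357e-05]]), 'wrist_force': array([-0.12626722,  0.44081759,  0.15994208]), 'moment': array([ 0.05274145, -0.04580096,  0.03085078]), 'finger_gap': 93.97091899560665}
18.8
scene {'mtx': array([[445.57517795,   0.        , 283.6122706 ],
       [  0.        , 445.57517795, 216.60313683],
       [  0.        ,   0.        ,   1.        ]]), 'dist_coeffs': array([-0.11019681,  0.        ,  0.        ,  0.        ,  0.        ]), 'world_to_cam': array([[-7.21122278e-01,  6.9
[... 835 characters left out ...]
       [ 0.00000000e+00,  0.00000000e+00,  0.00000000e+00,
         1.00000000e+00]])}
wrist {'mtx': array([[336.67059454,   0.        , 277.46598715],
       [  0.        , 336.67059454, 210.58882217],
       [  0.        ,   0.        ,   1.        ]]), 'dist_coeffs': array([-0.03753597,  0.        ,  0.        ,  0.        ,  0.        ]), 'T_tool_cam': array([[-9.78317689e-04, -2.54158500e-01,  9.67162086e-01,
        -1.80647879e+02],
       [ 9.99999431e-01,  1.63802573e-04,  1.05457913e-03,
         1.08972689e+00],
       [-4.26453887e-04,  9.67162567e-01,  2.54158195e-01,
        -7.43280592e+01],
       [ 0.00000000e+00,  0.00000000e+00,  0.00000000e+00,
         1.00000000e+00]])}
```

View pics/top0.png

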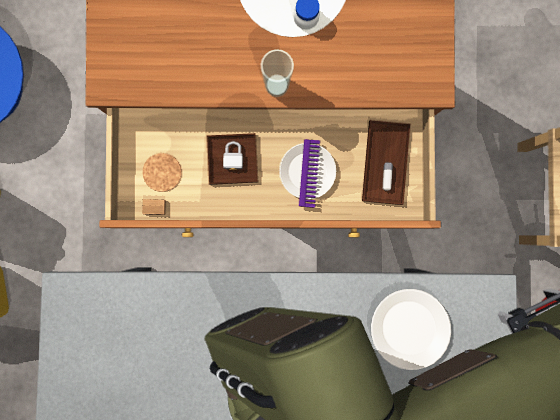

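View pics/scene0.png

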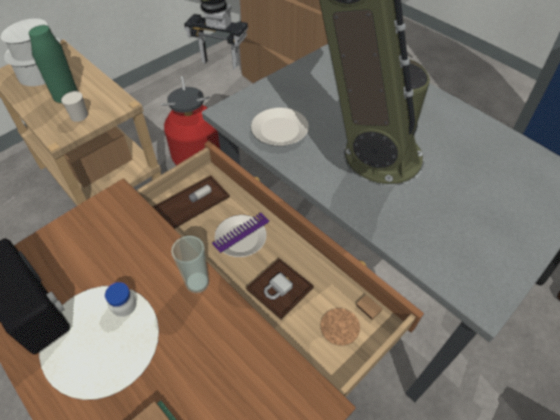

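View pics/wrist0.png

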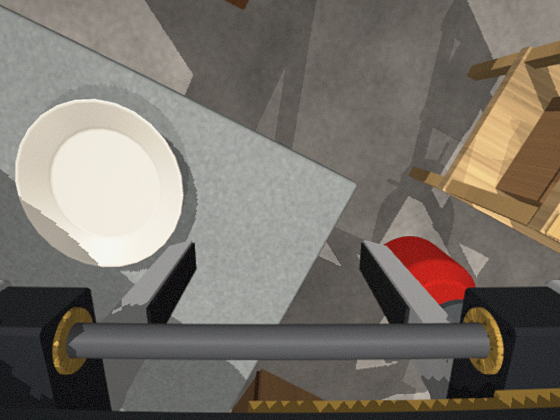

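Saucer look-alikes in the top picture: the saucer with the comb on it in the drawer (308,170), a large white dish on the bench (411,329), and a white disc on the chest top (295,5). The smaller one, in the drawer, is the target. Next I'll measure with both cameras.

```bash
cat > h.py <<'E'
from cell import readout, cams, order, finder, env
import cv2,numpy as np
def ray(cam,uv,pose=None):
    c=cams.calibration(cam)
    p=cv2.undistortPoints(np.array(uv,float).reshape(-1,1,2),c["mtx"],c["dist_coeffs"]).reshape(-1,2)
    d=np.c_[p,np.ones(len(p))]
    if cam=="wrist":
        s=pose or readout.observe(); T=np.eye(4);T[:3,:3]=s["orientation"];T[:3,3]=s["eef_pos"]
        M=T@c["T_tool_cam"]
    else: M=np.linalg.inv(c["world_to_cam"])
    return M[:3,3], d@M[:3,:3].T
def onz(cam,uv,z,pose=None):
    o,d=ray(cam,uv,pose); return o+d*((z-o[2])/d[:,2])[:,None]
def proj(cam,P,pose=None):
    c=cams.calibration(cam)
    if cam=="wrist":
        s=pose or readout.observe(); T=np.eye(4);T[:3,:3]=s["orientation"];T[:3,3]=s["eef_pos"]
        W=np.linalg.inv(T@c["T_tool_cam"])
    else: W=c["world_to_cam"]
    r,_=cv2.Rodrigues(W[:3,:3]); return cv2.projectPoints(np.array(P,float).reshape(-1,3),r,W[:3,3],c["mtx"],c["dist_coeffs"])[0].reshape(-1,2)
def tri(uva,uvb,ca="top",cb="scene"):
    o1,d1=ray(ca,uva);o2,d2=ray(cb,uvb);d1=d1[0];d2=d2[0]
    A=np.c_[d1,-d2];s=np.linalg.lstsq(A,o2-o1,rcond=None)[0]
    a=o1+s[0]*d1;b=o2+s[1]*d2;return (a+b)/2,np.linalg.norm(a-b)
E
python3 - <<'E'
from h import *
R={}
for n in ["padlock","lip_balm","comb","saucer","long_tray","square_tray","coaster","matchbox","tumbler"]:
    for c in ["top","scene"]:
        for r in finder.outline_of(n,c)[:3]:
            m=r["pixels"].astype(np.uint8); M=cv2.moments(m,True)
            ctr=[M["m10"]/M["m00"],M["m01"]/M["m00"]]
            q=cv2.minAreaRect(cv2.findNonZero(m))
            print(n,c,round(r["score"],2),np.round(ctr,1),np.round(r["box"],1),"mar",np.round(q[0],1),np.round(q[1],1),round(q[2],1))
            R.setdefault((n,c),[]).append(r)
import pickle;pickle.dump(R,open("R0.pkl","wb"))
print(readout.observe()["t"])
print(np.linalg.inv(cams.calibration("top")["world_to_cam"])[:3,3])
E
```

```text
padlock top 0.55 [233.  156.7] [234.2 154.9  18.5  29.1] mar [232.5 155. ] [28. 19.] 90.0
padlock scene 0.81 [278.6 285.8] [277.6 285.   24.6  22.4] mar [277.3 287.3] [19.1 26.9] 45.0
lip_balm top 0.82 [387.5 176.3] [387.7 176.3  12.2  30.7] mar [387.5 176.5] [27.  9.] 90.0
lip_balm scene 0.55 [199.3 193.1] [202.4 195.9  19.5  14.9] mar [199.3 193. ] [ 8.  21.6] 56.3
comb top 0.64 [308.2 173. ] [310.2 173.   21.   67.4] mar [309.3 172.6] [16.6 68.4] 4.5
comb scene 0.6 [239.4 233.5] [239.4 234.2  57.2  39.9] mar [240.4 232.6] [12.7 59.6] 58.3
saucer top 0.94 [410.5 329.1] [411.  330.9  78.3  78.9] mar [410. 329.] [81.4 76.9] 63.4
saucer top 0.76 [307.4 171.1] [307.1 172.2  57.5  55.5] mar [307.5 170.5] [55. 55.] 90.0
saucer top 0.71 [266.  104.4] [270.7 118.4 373.9 233.6] mar [270. 118.] [236. 370.] 90.0
saucer scene 0.97 [239.9 236.1] [240.6 232.9  47.8  40.1] mar [239.5 235.5] [41. 49.] 90.0
saucer scene 0.86 [279.4 125.9] [279.9 128.8  63.1  37.7] mar [279.5 126. ] [36. 57.] 90.0
saucer scene 0.35 [340.  326.6] [339.5 327.1  39.   41.1] mar [340.  326.5] [37. 38.] 90.0
long_tray to
[... 272 characters left out ...]
square_tray scene 0.59 [279.5 289.2] [279.  290.1  69.8  62. ] mar [279.5 287.5] [49.5 50.9] 45.0
coaster top 0.98 [161.5 172.1] [164.9 173.2  37.8  41.4] mar [161.6 172.2] [36.7 37. ] 71.6
matchbox top 0.89 [153.5 206.5] [154.3 206.5  22.5  12.2] mar [153.5 206.5] [22.6 14.9] 5.2
matchbox scene 0.71 [368.6 307.1] [369.4 308.1  27.6  18.9] mar [368.5 307. ] [21.9 14.8] 45.0
tumbler top 0.84 [276.8  71.5] [276.8  73.6  28.9  43.6] mar [277.   72.5] [47. 32.] 90.0
tumbler top 0.26 [385.6 161.1] [385.3 162.4  48.6  87.1] mar [385.8 162.1] [42.7 81.9] 4.3
tumbler scene 0.56 [191.1 262.9] [190.9 265.9  36.7  55.9] mar [192.3 264.4] [57.9 31.9] 71.6
1.05
[ 383.41668485   16.91611411 1278.76968066]
```

```bash
python3 - <<'E'
import cv2
a=cv2.imread("pics/top0.png")[95:240,95:445];cv2.imwrite("pics/top0c.png",cv2.resize(a,None,fx=2.28,fy=2.28,interpolation=cv2.INTER_CUBIC))
E
```

```text
(no output)
```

View pics/top0c.png

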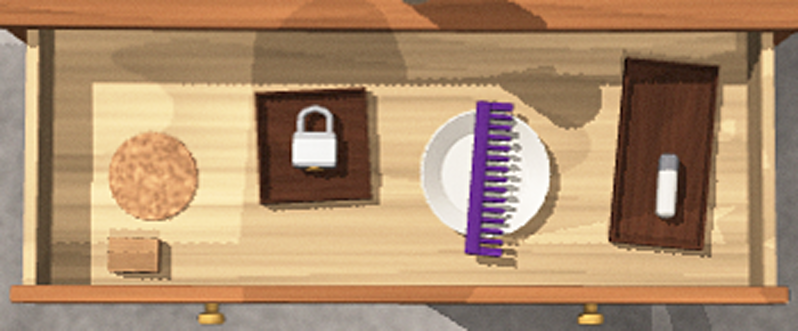

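The crop shows the saucer at (308,170) with the comb lying across it. It also shows the padlock with its shackle up (+x), the lip balm in the long tray with its grey cap up (+x), and the comb's spine on its left side (+y).

```bash
python3 - <<'E'
from h import *
for n,a,b in [("saucer",[307.4,171.1],[239.9,236.1]),("coaster",[161.5,172.1],[340,326.6]),("sq",[232.2,159],[279.5,289]),("long",[386,161.6],[190.6,201.7]),("matchbox",[153.5,206.5],[368.6,307.1]),("comb",[309,173],[240,233.5])]:
    p,e=tri(a,b);print(n,p.round(1),round(e,1))
# drawer scale: long-tray and coaster sizes on z planes
for z in (0,10,20,30,40,60,80):
    a=onz("top",[[143.2,172],[180.1,172]],z);s=np.linalg.norm(a[0]-a[1])
    b=onz("top",[[280,170.5],[335.5,170.5]],z);print(z,s.round(1),np.linalg.norm(b[0]-b[1]).round(1))
E
```

```text
saucer [539.  -66.5   8.4] 0.5
coaster [534.8 293.3  -1.6] 1.2
sq [568.9 119.8  -1.9] 1.1
long [ 563.2 -259.7    5.7] 2.6
matchbox [449.4 309.6   6. ] 1.0
comb [534.3 -70.6  11.7] 0.5
0 90.0 137.6
10 89.3 136.5
20 88.6 135.4
30 87.9 134.3
40 87.2 133.3
60 85.8 131.1
80 84.4 129.0
```

```bash
cat >> h.py <<'E'
from scipy.spatial.transform import Rotation as Ro
def Rdown(yaw):
    # yaw=0: tool y = -world y ; tool z = -world x ; yaw rotates about world z
    B=np.array([[0,0,-1],[0,-1,0],[-1,0,0]],float)
    return Ro.from_euler('z',yaw).as_matrix()@B
def inc(p,yaw):
    s=readout.observe();R=s["orientation"]
    dp=R.T@(np.array(p)-s["eef_pos"]);w=Ro.from_matrix(R.T@Rdown(yaw)).as_rotvec()
    print("t",round(s["t"],2),"at",s["eef_pos"].round(1),"gap",round(s["finger_gap"],1),"F",s["wrist_force"].round(1),"\n  dp",dp.round(1).tolist(),"ang",w.round(3).tolist(),"rows>=",np.ceil(max(np.linalg.norm(dp)/50,np.degrees(np.linalg.norm(w))/8.59)))
E
python3 - <<'E'
from h import *
z=-5
for n,uv,dz in [("lip",[387.5,176.3],20),("lip end cap",[389.5,162.5],20),("lip end",[386,190],20),("padlock blk",[233,160],20),("comb",[310,173],25),("tumbler base~",[276,85],88),("front inner",[280,221],0),("front top",[280,221],66),("chest top edge",[280,107],88),("left in",[114,170],20),("right in",[428,170],20)]:
    print(n,onz("top",[uv],z+dz).round(1))
inc([533,-258,190],-0.06)
E
```

```text
lip [[ 526.7 -262.1   15. ]]
lip end cap [[ 560.6 -267.1   15. ]]
lip end [[ 493.1 -258.4   15. ]]
padlock blk [[564.4 116.   15. ]]
comb [[533.2 -72.2  20. ]]
tumbler base~ [[730.6  12.2  83. ]]
front inner [[416.3  -0.   -5. ]]
front top [[414.6   0.8  61. ]]
chest top edge [[679.2   2.6  83. ]]
left in [[537.2 403.1  15. ]]
right in [[ 542.6 -360.7   15. ]]
t 1.05 at [ 244.5 -492.6  205.4] gap 94.0 F [0.  0.2 0.7] 
  dp [15.4, -81.9, -362.7] ang [0.521, 0.0, -0.0] rows>= 8.0
```

Request:
{"api": "move_arm", "payload": {"increments": [{"dp":[15,-82,-363],"angular":[0.52,0,0],"hand":60},{"dp":[15,-82,-363],"angular":[0.52,0,0],"hand":60},{"dp":[15,-82,-363],"angular":[0.52,0,0],"hand":60},{"dp":[15,-82,-363],"angular":[0.52,0,0],"hand":60},{"dp":[15,-82,-363],"angular":[0.52,0,0],"hand":60},{"dp":[15,-82,-363],"angular":[0.52,0,0],"hand":60},{"dp":[15,-82,-363],"angular":[0.52,0,0],"hand":60},{"dp":[15,-82,-363],"angular":[0.52,0,0],"hand":60}], "newtons": 10}}

```text
t: 1.85
eef_pos: [535.1, -255.5, 190.3]
orientation: [[0.0, -0.058, -0.998], [0.0, -0.998, 0.058], [-1.0, -0.0, -0.0]]
wrist_force: [0.0, -0.1, -0.1]
finger_gap: 60.0
```

Request:
{"api": "move_arm", "payload": {"increments": [{"dp":[0,0,0],"angular":[0,0,0],"hand":60},{"dp":[0,0,0],"angular":[0,0,0],"hand":60}]}}

```text
t: 2.05
eef_pos: [533.4, -257.4, 190.1]
orientation: [[-0.001, -0.058, -0.998], [0.0, -0.998, 0.058], [-1.0, -0.0, 0.001]]
wrist_force: [0.1, -0.4, 0.8]
finger_gap: 59.7
```

```bash
cat > look.py <<'E'
from h import *
import sys,pickle
s=readout.observe();im=cams.get_image("wrist");cv2.imwrite(f"pics/{sys.argv[1]}.png",im[:,:,::-1])
pickle.dump(s,open(f"{sys.argv[1]}.pkl","wb"))
print(s["t"],s["eef_pos"].round(1),s["qd"].round(3),s["orientation"].round(3).tolist(),s["finger_gap"],s["wrist_force"].round(2))
E
python3 look.py w1
```

```text
2.05 [ 533.4 -257.4  190.1] [-0.036 -0.014  0.012 -0.002 -0.    -0.006] [[-0.001, -0.058, -0.998], [0.0, -0.998, 0.058], [-1.0, -0.0, 0.001]] 59.74270218095789 [ 0.15 -0.37  0.76]
```

View pics/w1.png

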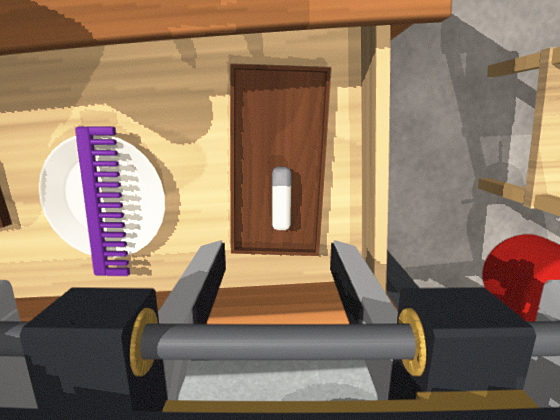

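The wrist view shows the long tray (rim corners about (231,66), (330,68), (320,256), (231,251)). The lip balm lies from (282,168) to (282,231), and the comb is on the saucer. I'll fit the tray pose and floor height.

```bash
python3 - <<'E'
from h import *
import pickle
from scipy.optimize import least_squares
s=pickle.load(open("w1.pkl","rb"))
w=np.array([[231,66],[330,68],[320,256],[231,251]],float)
t=np.array([[368.7,120.4],[410.4,124.4],[406,205],[363,201.6]])
L=np.array([[100,50],[100,-50],[-100,-50],[-100,50]],float)
def P(v):
    c,q=np.cos(v[2]),np.sin(v[2]);xy=L@np.array([[c,q],[-q,c]])+v[:2]
    return np.c_[xy,np.full(4,v[3])]
for use in ("w","t","wt"):
    f=lambda v:np.concatenate([(proj("wrist",P(v),s)-w).ravel() if "w" in use else [],((proj("top",P(v))-t)*1.0).ravel() if "t" in use else []])
    r=least_squares(f,[563,-260,-0.06,5]);print(use,r.x.round(3),np.abs(r.fun).max().round(1), np.sqrt(np.mean(r.fun**2)).round(2))
for z in (9,14): print(z,onz("wrist",[[282,168],[282.5,231],[282,199]],z,s).round(1))
im=cv2.imread("pics/w1.png")
v=r.x
for q in proj("wrist",P(v),s): cv2.circle(im,tuple(int(a) for a in q),2,(0,255,0),-1)
cv2.imwrite("pics/w1f.png",cv2.resize(im[50:290,30:350],None,fx=2.4,fy=2.4))
E
```

```text
w [ 5.62319e+02 -2.60401e+02 -8.60000e-02  1.03030e+01] 1.5 0.89
t [ 5.59127e+02 -2.59564e+02 -6.80000e-02  2.11280e+01] 1.1 0.61
wt [ 5.62055e+02 -2.60676e+02 -8.30000e-02  1.04670e+01] 2.3 0.97
9 [[ 560.2 -264.7    9. ]
 [ 489.  -261.5    9. ]
 [ 526.  -262.9    9. ]]
14 [[ 560.8 -264.7   14. ]
 [ 490.7 -261.5   14. ]
 [ 527.2 -262.9   14. ]]
```

View pics/w1f.png

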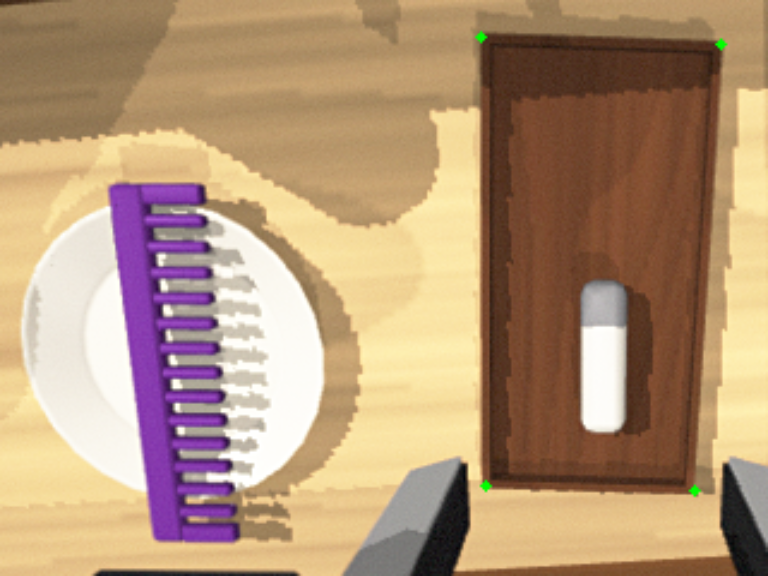

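```bash
python3 - <<'E'
from h import *
inc([525,-263,40],-0.045);inc([525,-263,5],-0.045)
E
```

```text
t 2.1 at [ 532.9 -258.   190.3] gap 60.3 F [ 0.2 -0.2  0.4] 
  dp [150.3, 5.4, 7.5] ang [-0.014, 0.0, -0.0] rows>= 4.0
t 2.1 at [ 532.9 -258.   190.3] gap 60.3 F [ 0.2 -0.2  0.4] 
  dp [185.3, 5.4, 7.5] ang [-0.014, 0.0, -0.0] rows>= 4.0
```

Request:
{"api": "move_arm", "payload": {"increments": [{"dp":[40,5.5,7.5],"angular":[-0.014,0,0],"hand":40},{"dp":[80,5.5,7.5],"angular":[-0.014,0,0],"hand":40},{"dp":[120,5.5,7.5],"angular":[-0.014,0,0],"hand":40},{"dp":[150,5.5,7.5],"angular":[-0.014,0,0],"hand":40},{"dp":[150,5.5,7.5],"angular":[-0.014,0,0],"hand":40},{"dp":[150,5.5,7.5],"angular":[-0.014,0,0],"hand":40}]}}

```text
t: 2.7
eef_pos: [525.2, -263.8, 41.6]
orientation: [[0.0, -0.046, -0.999], [-0.0, -0.999, 0.046], [-1.0, 0.0, -0.0]]
wrist_force: [0.3, -0.7, 0.8]
finger_gap: 40.3
```

```bash
python3 look.py w2
```

```text
2.7 [ 525.2 -263.8   41.6] [ 0.007 -0.03  -0.024 -0.001  0.001  0.002] [[0.0, -0.046, -0.999], [-0.0, -0.999, 0.046], [-1.0, 0.0, -0.0]] 40.330675767265774 [ 0.28 -0.71  0.78]
```

View pics/w2.png

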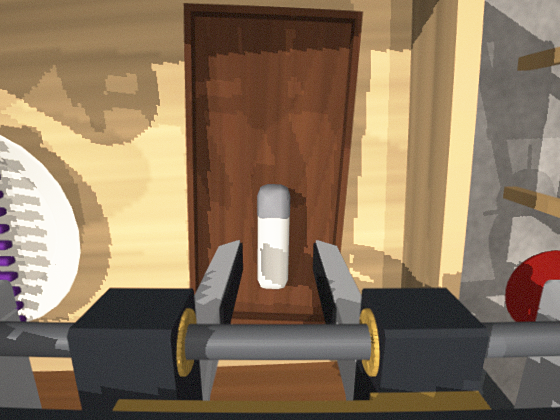

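The lip balm sits between the fingers (cols 258–290, rows 185–289), so I'm going down and closing.

Request:
{"api": "move_arm", "payload": {"increments": [{"dp":[20,-1,0],"angular":[0,0,0],"hand":40},{"dp":[30,-1,0],"angular":[0,0,0],"hand":40},{"dp":[36,-1,0],"angular":[0,0,0],"hand":40},{"dp":[36,-1,0],"angular":[0,0,0],"hand":40}]}}

```text
t: 3.15
eef_pos: [525.7, -262.0, 4.9]
orientation: [[0.0, -0.045, -0.999], [-0.0, -0.999, 0.045], [-1.0, 0.0, -0.0]]
wrist_force: [0.2, 0.5, 0.9]
finger_gap: 40.0
```

Request:
{"api": "move_arm", "payload": {"increments": [{"dp":[0,0,0],"angular":[0,0,0],"hand":10},{"dp":[0,0,0],"angular":[0,0,0],"hand":10},{"dp":[0,0,0],"angular":[0,0,0],"hand":10},{"dp":[0,0,0],"angular":[0,0,0],"hand":10}], "newtons": 12}}

```text
t: 3.55
eef_pos: [525.7, -261.9, 4.9]
orientation: [[0.001, -0.045, -0.999], [-0.0, -0.999, 0.045], [-1.0, 0.0, -0.001]]
wrist_force: [-0.5, 0.3, 3.8]
finger_gap: 19.9
```

Request:
{"api": "move_arm", "payload": {"increments": [{"dp":[-40,0,0],"angular":[0,0,0],"hand":10},{"dp":[-90,0,0],"angular":[0,0,0],"hand":10},{"dp":[-130,0,0],"angular":[0,0,0],"hand":10},{"dp":[-130,0,0],"angular":[0,0,0],"hand":10}]}}

```text
t: 3.95
eef_pos: [527.5, -262.9, 140.4]
orientation: [[0.008, -0.045, -0.999], [-0.005, -0.999, 0.045], [-1.0, 0.004, -0.008]]
wrist_force: [0.5, -0.2, 0.5]
finger_gap: 20.1
```

```bash
python3 -c "
from h import *
inc([535,293,135],0)"; python3 look.py w3
```

```text
t 3.95 at [ 527.5 -262.9  140.4] gap 20.1 F [ 0.5 -0.2  0.5] 
  dp [2.9, -555.7, 17.6] ang [-0.045, -0.008, -0.004] rows>= 12.0
3.95 [ 527.5 -262.9  140.4] [-0.001  0.073  0.082  0.    -0.078  0.002] [[0.008, -0.045, -0.999], [-0.005, -0.999, 0.045], [-1.0, 0.004, -0.008]] 20.06569851362674 [ 0.52 -0.25  0.49]
```

View pics/w3.png

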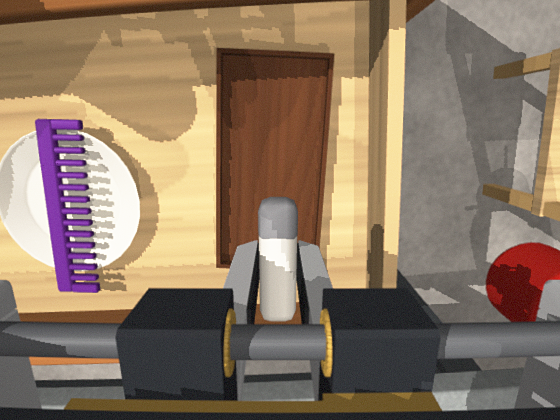

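The lip balm is held level and the tray is empty. Carrying it to the coaster.

Request:
{"api": "move_arm", "payload": {"increments": [{"dp":[3,-278,10],"angular":[-0.04,0,0],"hand":10},{"dp":[3,-278,10],"angular":[-0.04,0,0],"hand":10},{"dp":[3,-278,10],"angular":[-0.04,0,0],"hand":10},{"dp":[3,-278,10],"angular":[-0.04,0,0],"hand":10},{"dp":[3,-278,10],"angular":[-0.04,0,0],"hand":10},{"dp":[3,-278,10],"angular":[-0.04,0,0],"hand":10}]}}

```text
t: 4.6
eef_pos: [526.9, 19.5, 129.9]
orientation: [[-0.002, -0.003, -1.0], [0.0, -1.0, 0.003], [-1.0, -0.0, 0.002]]
wrist_force: [0.8, -0.3, 0.2]
finger_gap: 19.6
```

Request:
{"api": "move_arm", "payload": {"increments": [{"dp":[0,-278,0],"angular":[0,0,0],"hand":10},{"dp":[0,-278,0],"angular":[0,0,0],"hand":10},{"dp":[0,-278,0],"angular":[0,0,0],"hand":10},{"dp":[0,-278,0],"angular":[0,0,0],"hand":10},{"dp":[0,-278,0],"angular":[0,0,0],"hand":10},{"dp":[0,-278,0],"angular":[0,0,0],"hand":10},{"dp":[0,-278,0],"angular":[0,0,0],"hand":10}]}}

```text
t: 5.3
eef_pos: [528.1, 297.3, 129.2]
orientation: [[-0.003, -0.001, -1.0], [-0.001, -1.0, 0.001], [-1.0, 0.001, 0.003]]
wrist_force: [-0.2, 0.2, -0.0]
finger_gap: 20.2
```

```bash
python3 -c "
from h import *
inc([537,293,40],0);inc([537,293,6],0)"; python3 look.py w4
```

```text
t 5.3 at [528.1 297.3 129.2] gap 20.2 F [-0.2  0.2 -0. ] 
  dp [89.2, 4.2, -9.1] ang [-0.001, 0.003, -0.001] rows>= 2.0
t 5.3 at [528.1 297.3 129.2] gap 20.2 F [-0.2  0.2 -0. ] 
  dp [123.2, 4.2, -9.2] ang [-0.001, 0.003, -0.001] rows>= 3.0
5.3 [528.1 297.3 129.2] [-0.066 -0.032  0.049 -0.012 -0.006 -0.047] [[-0.003, -0.001, -1.0], [-0.001, -1.0, 0.001], [-1.0, 0.001, 0.003]] 20.22778592999367 [-0.24  0.19 -0.01]
```

View pics/w4.png

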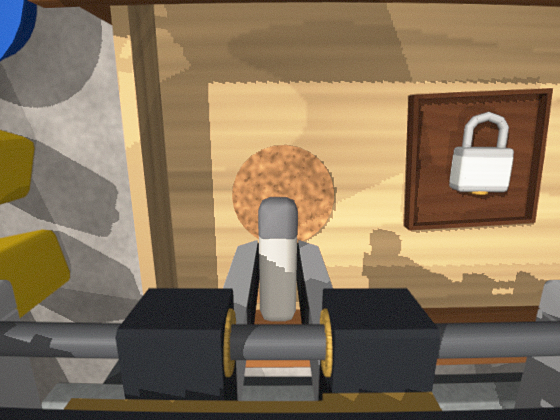

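```bash
python3 -c "
from h import *
import pickle
s=pickle.load(open('w4.pkl','rb'))
print(onz('wrist',[[284,195],[232,193],[336,193]],-1,s).round(1))"
```

```text
[[536.2 290.   -1. ]
 [538.2 339.   -1. ]
 [538.1 241.   -1. ]]
```

Request:
{"api": "move_arm", "payload": {"increments": [{"dp":[45,4,-9],"angular":[0,0,0],"hand":10},{"dp":[89,4,-9],"angular":[0,0,0],"hand":10},{"dp":[110,4,-9],"angular":[0,0,0],"hand":10},{"dp":[120,4,-9],"angular":[0,0,0],"hand":10},{"dp":[123,4,-9],"angular":[0,0,0],"hand":10},{"dp":[123,4,-9],"angular":[0,0,0],"hand":10}]}}

```text
t: 5.95
eef_pos: [538.9, 290.0, 9.1]
orientation: [[0.001, -0.006, -1.0], [0.0, -1.0, 0.006], [-1.0, -0.0, -0.001]]
wrist_force: [-0.1, -0.3, 0.1]
finger_gap: 19.7
```

Request:
{"api": "move_arm", "payload": {"increments": [{"dp":[0,0,0],"angular":[0,0,0],"hand":10},{"dp":[0,0,0],"angular":[0,0,0],"hand":10}]}}

```text
t: 6.15
eef_pos: [539.0, 290.5, 9.7]
orientation: [[0.002, -0.005, -1.0], [0.001, -1.0, 0.005], [-1.0, -0.001, -0.002]]
wrist_force: [-0.1, -0.9, -0.1]
finger_gap: 20.0
```

Request:
{"api": "move_arm", "payload": {"increments": [{"dp":[2,0,0],"angular":[0,0,0],"hand":10},{"dp":[4.5,0,0],"angular":[0,0,0],"hand":10},{"dp":[4.5,0,0],"angular":[0,0,0],"hand":10}]}}

```text
t: 6.45
eef_pos: [538.7, 290.5, 4.3]
orientation: [[0.001, -0.005, -1.0], [0.0, -1.0, 0.005], [-1.0, -0.0, -0.001]]
wrist_force: [-0.4, -0.7, 3.6]
finger_gap: 19.9
```

Contact shows 3.6 N up, so the balm is on the coaster. Releasing gently and lifting.

Request:
{"api": "move_arm", "payload": {"increments": [{"dp":[0,0,0],"angular":[0,0,0],"hand":36},{"dp":[0,0,0],"angular":[0,0,0],"hand":36},{"dp":[-20,0,0],"angular":[0,0,0],"hand":36},{"dp":[-60,0,0],"angular":[0,0,0],"hand":36},{"dp":[-110,0,0],"angular":[0,0,0],"hand":36},{"dp":[-150,0,0],"angular":[0,0,0],"hand":60},{"dp":[-165,0,0],"angular":[0,0,0],"hand":60},{"dp":[-165,0,0],"angular":[0,0,0],"hand":60}]}}

```text
t: 7.25
eef_pos: [539.0, 290.6, 170.6]
orientation: [[0.003, -0.005, -1.0], [0.001, -1.0, 0.005], [-1.0, -0.001, -0.003]]
wrist_force: [-0.0, -0.5, -0.1]
finger_gap: 56.2
```

```bash
python3 look.py w5; python3 -c "
from h import *
inc([540,-64,190],-0.06)"
```

```text
7.25 [539.  290.6 170.6] [-0.     0.052  0.059  0.001 -0.04   0.001] [[0.003, -0.005, -1.0], [0.001, -1.0, 0.005], [-1.0, -0.001, -0.003]] 56.23272602323367 [-0.04 -0.5  -0.07]
t 7.3 at [538.3 290.2 168.3] gap 58.8 F [-0.5 -0.  -1.1] 
  dp [-21.7, 354.2, -3.5] ang [0.055, 0.0, -0.0] rows>= 8.0
```

View pics/w5.png

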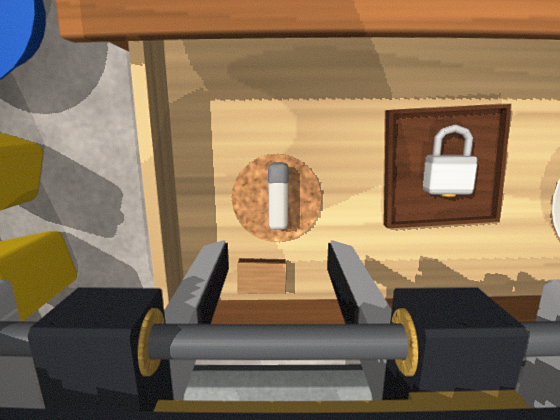

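The lip balm lies on the coaster (278,197) and the matchbox is untouched (261,276). Next, the comb.

Request:
{"api": "move_arm", "payload": {"increments": [{"dp":[-20,354,-3.5],"angular":[0.055,0,0],"hand":60},{"dp":[-20,354,-3.5],"angular":[0.055,0,0],"hand":60},{"dp":[-20,354,-3.5],"angular":[0.055,0,0],"hand":60},{"dp":[-20,354,-3.5],"angular":[0.055,0,0],"hand":60},{"dp":[-20,354,-3.5],"angular":[0.055,0,0],"hand":60},{"dp":[-20,354,-3.5],"angular":[0.055,0,0],"hand":60},{"dp":[-20,354,-3.5],"angular":[0.055,0,0],"hand":60},{"dp":[-20,354,-3.5],"angular":[0.055,0,0],"hand":60}]}}

```text
t: 8.1
eef_pos: [539.1, -68.1, 186.6]
orientation: [[-0.004, -0.065, -0.998], [0.0, -0.998, 0.065], [-1.0, 0.0, 0.004]]
wrist_force: [-0.7, 0.1, 0.1]
finger_gap: 59.8
```

Request:
{"api": "move_arm", "payload": {"increments": [{"dp":[0,0,0],"angular":[0,0,0],"hand":60},{"dp":[0,0,0],"angular":[0,0,0],"hand":60}]}}

```text
t: 8.3
eef_pos: [539.7, -62.7, 187.4]
orientation: [[-0.002, -0.06, -0.998], [0.001, -0.998, 0.06], [-1.0, -0.0, 0.002]]
wrist_force: [-0.1, 0.4, 0.4]
finger_gap: 59.8
```

```bash
python3 look.py w6
```

```text
8.3 [539.7 -62.7 187.4] [ 0.018 -0.009 -0.007 -0.     0.002 -0.002] [[-0.002, -0.06, -0.998], [0.001, -0.998, 0.06], [-1.0, -0.0, 0.002]] 59.783036187764615 [-0.14  0.39  0.43]
```

View pics/w6.png

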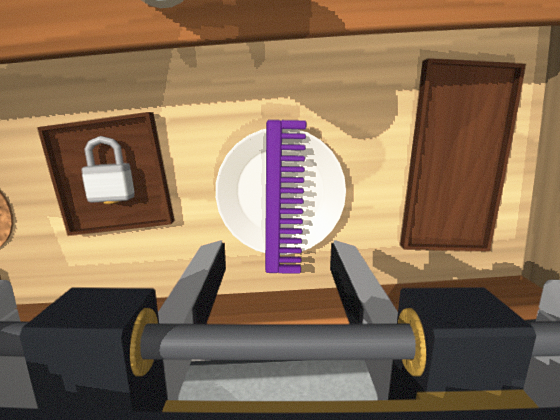

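```bash
python3 - <<'E'
from h import *
import pickle
s=pickle.load(open("w6.pkl","rb"))
im=cv2.imread("pics/w6.png")
hsv=cv2.cvtColor(im,cv2.COLOR_BGR2HSV)
m=cv2.inRange(hsv,(125,80,40),(160,255,255));n,l,st,c=cv2.connectedComponentsWithStats(m);k=1+np.argmax(st[1:,4]);m=(l==k).astype(np.uint8)
q=cv2.boxPoints(cv2.minAreaRect(cv2.findNonZero(m)));print(q)
for z in (16,20):
  w=onz("wrist",q,z,s);print(z,w.round(1).tolist(),w.mean(0).round(1))
w=onz("wrist",[[267,120],[266.5,273],[306,122],[301,273]],20,s);print(w.round(1).tolist(),w.mean(0).round(1), np.arctan2(*(w[0]-w[1])[[1,0]]))
from scipy.optimize import least_squares
for nm,L,w,g in [("long",[[100,50],[100,-50],[-100,-50],[-100,50]],[[424,59],[525,64],[491,250],[401,248]],[562,-260,-.08,9]),("sq",[[60,60],[60,-60],[-60,-60],[-60,60]],[[39,128],[153,112],[174,222],[68,236]],[568,120,0,9])]:
  L=np.array(L,float)
  def P(v):
    c,q=np.cos(v[2]),np.sin(v[2]);return np.c_[L@np.array([[c,q],[-q,c]])+v[:2],np.full(4,v[3])]
  r=least_squares(lambda v:(proj("wrist",P(v),s)-np.array(w)).ravel(),g);print(nm,r.x.round(2),np.abs(r.fun).max())
  r=least_squares(lambda v:(proj("wrist",P([*v,9]),s)-np.array(w)).ravel(),g[:3]);print(nm,r.x.round(2),np.abs(r.fun).max())
cv2.imwrite("pics/w6c.png",cv2.resize(im[100:290,190:370],None,fx=3,fy=3,interpolation=cv2.INTER_CUBIC))
E
```

```text
[[264.85394  271.99118 ]
 [266.0249   119.769424]
 [305.13025  120.07022 ]
 [303.9593   272.292   ]]
16 [[450.4, -43.9, 16.0], [617.3, -56.6, 16.0], [614.6, -96.1, 16.0], [447.4, -88.4, 16.0]] [532.4 -71.3  16. ]
20 [[452.2, -44.2, 20.0], [617.2, -56.8, 20.0], [614.6, -95.8, 20.0], [449.3, -88.1, 20.0]] [533.3 -71.2  20. ]
[[616.9, -57.7, 20.0], [450.9, -46.0, 20.0], [612.7, -96.6, 20.0], [448.6, -84.8, 20.0]] [532.3 -71.3  20. ] -0.07048854695922736
long [ 5.6346e+02 -2.5898e+02 -8.0000e-02  1.4220e+01] 1.9697254727260542
long [ 5.6311e+02 -2.6174e+02 -8.0000e-02] 2.5331272213844613
sq [5.6945e+02 1.1540e+02 6.0000e-02 1.5400e+01] 2.1299863489147697
sq [5.6884e+02 1.1865e+02 6.0000e-02] 2.426555176733501
```

View pics/w6c.png

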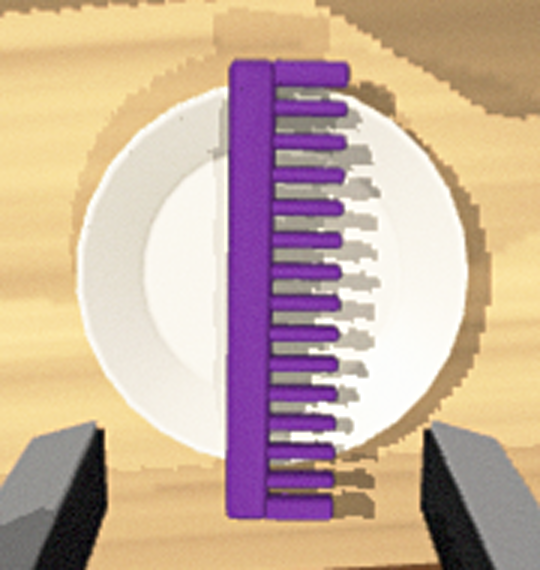

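Comb centre is (532.5,-71.3), yaw −0.07, top at about z=20. The long tray centre is (562.7,-260.5), yaw −0.083.

```bash
python3 -c "
from h import *
inc([532.5,-71.3,50],-0.07);inc([532.5,-71.3,8],-0.07)"
```

```text
t 8.35 at [539.8 -62.4 187.8] gap 60.1 F [ 0.5  0.4 -0.2] 
  dp [137.8, 9.3, 6.6] ang [0.011, 0.002, 0.0] rows>= 3.0
t 8.35 at [539.8 -62.4 187.8] gap 60.1 F [ 0.5  0.4 -0.2] 
  dp [179.8, 9.4, 6.5] ang [0.011, 0.002, 0.0] rows>= 4.0
```

Request:
{"api": "move_arm", "payload": {"increments": [{"dp":[45,9.4,6.5],"angular":[0.011,0,0],"hand":62},{"dp":[90,9.4,6.5],"angular":[0.011,0,0],"hand":62},{"dp":[130,9.4,6.5],"angular":[0.011,0,0],"hand":62},{"dp":[145,9.4,6.5],"angular":[0.011,0,0],"hand":62},{"dp":[145,9.4,6.5],"angular":[0.011,0,0],"hand":62},{"dp":[145,9.4,6.5],"angular":[0.011,0,0],"hand":62}]}}

```text
t: 8.95
eef_pos: [533.4, -71.8, 44.4]
orientation: [[0.0, -0.07, -0.998], [0.0, -0.998, 0.07], [-1.0, -0.0, -0.0]]
wrist_force: [-0.0, -0.4, 0.3]
finger_gap: 62.1
```

```bash
python3 look.py w7;python3 -c "
from h import *
inc([532.5,-71.3,8],-0.07)"
```

```text
8.95 [533.4 -71.8  44.4] [-0.008 -0.024 -0.012 -0.     0.    -0.001] [[0.0, -0.07, -0.998], [0.0, -0.998, 0.07], [-1.0, -0.0, -0.0]] 62.0617530691721 [-0.05 -0.39  0.28]
t 9.0 at [533.8 -72.1  45. ] gap 62.2 F [-0.4  0.4 -0.4] 
  dp [37.0, -0.7, 1.4] ang [-0.0, -0.002, -0.0] rows>= 1.0
```

View pics/w7.png

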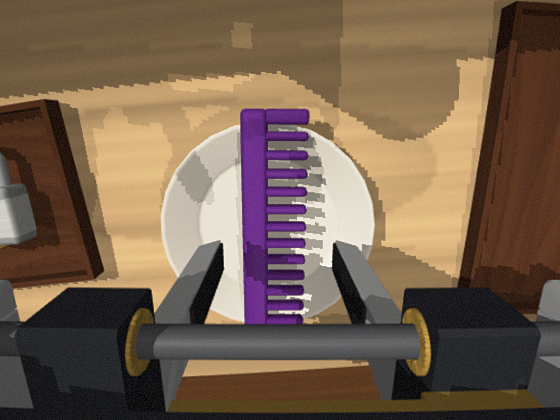

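The comb (cols 241–308) is between the jaws (223–333). Going down and closing.

Request:
{"api": "move_arm", "payload": {"increments": [{"dp":[20,-1,1],"angular":[0,0,0],"hand":62},{"dp":[32,-1,1],"angular":[0,0,0],"hand":62},{"dp":[36,-1,1],"angular":[0,0,0],"hand":62},{"dp":[36,-1,1],"angular":[0,0,0],"hand":62}]}}

```text
t: 9.4
eef_pos: [532.2, -71.6, 8.1]
orientation: [[-0.0, -0.071, -0.997], [0.0, -0.997, 0.071], [-1.0, -0.0, 0.0]]
wrist_force: [-0.4, 0.3, 0.3]
finger_gap: 62.0
```

Request:
{"api": "move_arm", "payload": {"increments": [{"dp":[0,0,0],"angular":[0,0,0],"hand":30},{"dp":[0,0,0],"angular":[0,0,0],"hand":30},{"dp":[0,0,0],"angular":[0,0,0],"hand":30},{"dp":[0,0,0],"angular":[0,0,0],"hand":30},{"dp":[0,0,0],"angular":[0,0,0],"hand":30}], "newtons": 12}}

```text
t: 9.9
eef_pos: [532.4, -71.7, 8.3]
orientation: [[0.001, -0.071, -0.997], [-0.0, -0.997, 0.071], [-1.0, 0.0, -0.001]]
wrist_force: [-0.3, 0.8, 3.5]
finger_gap: 39.4
```

Request:
{"api": "move_arm", "payload": {"increments": [{"dp":[-15,0,0],"angular":[0,0,0],"hand":30},{"dp":[-40,0,0],"angular":[0,0,0],"hand":30},{"dp":[-80,0,0],"angular":[0,0,0],"hand":30},{"dp":[-100,0,0],"angular":[0,0,0],"hand":30},{"dp":[-100,0,0],"angular":[0,0,0],"hand":30}]}}

```text
t: 10.4
eef_pos: [533.4, -71.9, 110.7]
orientation: [[0.005, -0.071, -0.997], [-0.001, -0.997, 0.071], [-1.0, 0.001, -0.005]]
wrist_force: [0.0, 0.1, -0.5]
finger_gap: 39.8
```

```bash
python3 look.py w8;python3 -c "
from h import *
inc([562.7,-260.5,110],-0.083)"
```

```text
10.4 [533.4 -71.9 110.7] [-0.002  0.055  0.052  0.002 -0.051 -0.   ] [[0.005, -0.071, -0.997], [-0.001, -0.997, 0.071], [-1.0, 0.001, -0.005]] 39.80403215537246 [ 0.01  0.09 -0.52]
t 10.45 at [532.5 -71.7 108.6] gap 39.4 F [-0.5 -0.6 -0.8] 
  dp [-1.2, 186.2, -43.5] ang [0.012, -0.002, -0.0] rows>= 4.0
```

View pics/w8.png

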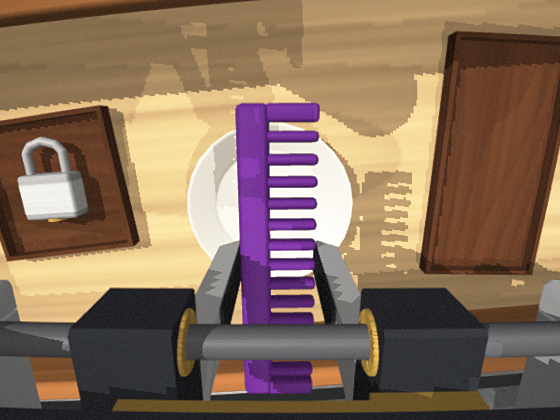

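```bash
python3 -c "
from h import *
import pickle
s=pickle.load(open('w8.pkl','rb'))
w=onz('wrist',[[237,104],[320,104],[245,392],[311,392]],121,s);print(w.round(1),w.mean(0))
print(np.arctan2(*(w[0]-w[2])[[1,0]]))"
```

```text
[[618.1 -59.  121. ]
 [615.2 -99.2 121. ]
 [449.6 -46.7 121. ]
 [446.7 -87.3 121. ]] [532.40734766 -73.05359352 121.        ]
-0.0726670356688103
```

Request:
{"api": "move_arm", "payload": {"increments": [{"dp":[-1,186,-43.5],"angular":[0.012,0,0],"hand":30},{"dp":[-1,186,-43.5],"angular":[0.012,0,0],"hand":30},{"dp":[-1,186,-43.5],"angular":[0.012,0,0],"hand":30},{"dp":[-1,186,-43.5],"angular":[0.012,0,0],"hand":30},{"dp":[-1,186,-43.5],"angular":[0.012,0,0],"hand":30},{"dp":[-1,186,-43.5],"angular":[0.012,0,0],"hand":30},{"dp":[-1,186,-43.5],"angular":[0.012,0,0],"hand":30}]}}

```text
t: 11.15
eef_pos: [561.9, -259.1, 107.8]
orientation: [[-0.002, -0.082, -0.997], [0.001, -0.997, 0.082], [-1.0, -0.001, 0.002]]
wrist_force: [0.1, -0.5, -1.0]
finger_gap: 39.8
```

```bash
python3 look.py w9;python3 -c "
from h import *
inc([562.7,-260.5,0],-0.083)"
```

```text
11.15 [ 561.9 -259.1  107.8] [ 0.012 -0.015 -0.004 -0.001  0.003 -0.001] [[-0.002, -0.082, -0.997], [0.001, -0.997, 0.082], [-1.0, -0.001, 0.002]] 39.83182045040074 [ 0.15 -0.46 -1.03]
t 11.2 at [ 562.1 -259.   108.3] gap 39.6 F [ 0.9 -0.2 -0.3] 
  dp [108.3, 1.5, -0.8] ang [0.001, 0.001, 0.001] rows>= 3.0
```

View pics/w9.png

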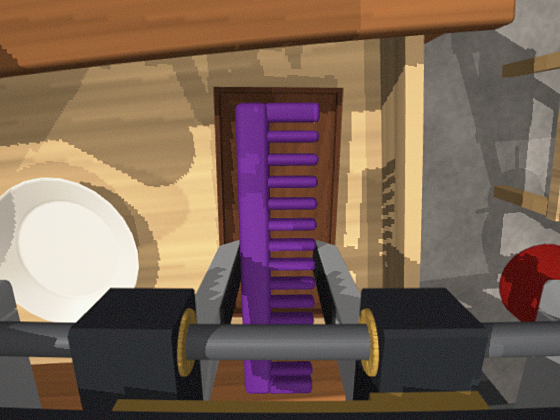

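```bash
python3 -c "
from h import *
import pickle
s=pickle.load(open('w9.pkl','rb'))
w=onz('wrist',[[215,88],[342,88]],9,s);print(w.round(1),w.mean(0))
R=Ro.from_euler('z',-0.083).as_matrix()
print((np.array([562.7,-260.5,9])+ (R@np.array([[100,50,0],[100,-50,0]]).T).T).round(1))"
```

```text
[[ 666.7 -219.2    9. ]
 [ 658.5 -318.9    9. ]] [ 662.61468732 -269.02588164    9.        ]
[[ 666.5 -219.     9. ]
 [ 658.2 -318.6    9. ]]
```

Request:
{"api": "move_arm", "payload": {"increments": [{"dp":[40,1.5,0],"angular":[0,0,0],"hand":30},{"dp":[80,1.5,0],"angular":[0,0,0],"hand":30},{"dp":[95,1.5,0],"angular":[0,0,0],"hand":30},{"dp":[98,1.5,0],"angular":[0,0,0],"hand":30},{"dp":[98,1.5,0],"angular":[0,0,0],"hand":30},{"dp":[98,1.5,0],"angular":[0,0,0],"hand":30}]}}

```text
t: 11.8
eef_pos: [563.1, -262.0, 12.9]
orientation: [[0.002, -0.083, -0.997], [-0.001, -0.997, 0.083], [-1.0, 0.001, -0.003]]
wrist_force: [0.7, 0.2, -0.1]
finger_gap: 39.8
```

Request:
{"api": "move_arm", "payload": {"increments": [{"dp":[4,-2,0],"angular":[0,0,0],"hand":30},{"dp":[8,-2,0],"angular":[0,0,0],"hand":30},{"dp":[11,-2,0],"angular":[0,0,0],"hand":30},{"dp":[11,-2,0],"angular":[0,0,0],"hand":30},{"dp":[11,-2,0],"angular":[0,0,0],"hand":30}]}}

```text
t: 12.3
eef_pos: [563.1, -259.8, 4.0]
orientation: [[0.002, -0.083, -0.997], [-0.001, -0.997, 0.083], [-1.0, 0.001, -0.002]]
wrist_force: [-16.0, 10.3, 40.8]
finger_gap: 39.7
```

Request:
{"api": "move_arm", "payload": {"increments": [{"dp":[-4,0,0],"angular":[0,0,0],"hand":30},{"dp":[-4,0,0],"angular":[0,0,0],"hand":30}]}}

```text
t: 12.5
eef_pos: [562.7, -259.9, 4.8]
orientation: [[0.001, -0.083, -0.997], [-0.001, -0.997, 0.083], [-1.0, 0.001, -0.001]]
wrist_force: [-0.4, -0.2, -0.7]
finger_gap: 39.6
```

```bash
python3 look.py w10
```

```text
12.5 [ 562.7 -259.9    4.8] [ 0.001  0.021  0.005  0.    -0.011 -0.001] [[0.001, -0.083, -0.997], [-0.001, -0.997, 0.083], [-1.0, 0.001, -0.001]] 39.599179954638345 [-0.41 -0.22 -0.71]
```

View pics/w10.png

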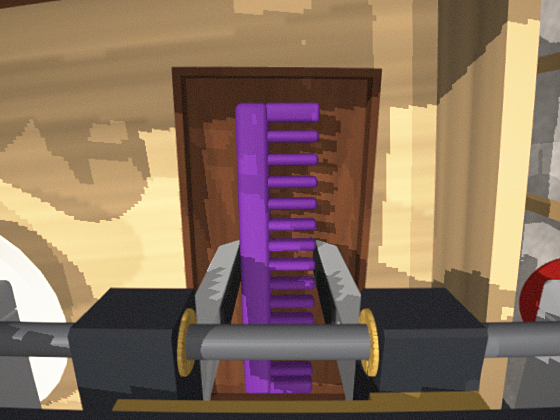

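The fingertips touched the tray floor at TCP z≈4, so the drawer floor is at z≈0. The comb is inside the tray, a few mm up and centred. Releasing it.

Request:
{"api": "move_arm", "payload": {"increments": [{"dp":[0,0,0],"angular":[0,0,0],"hand":52},{"dp":[0,0,0],"angular":[0,0,0],"hand":52},{"dp":[0,0,0],"angular":[0,0,0],"hand":52},{"dp":[-20,0,0],"angular":[0,0,0],"hand":52},{"dp":[-60,0,0],"angular":[0,0,0],"hand":52},{"dp":[-110,0,0],"angular":[0,0,0],"hand":60},{"dp":[-150,0,0],"angular":[0,0,0],"hand":60},{"dp":[-180,0,0],"angular":[0,0,0],"hand":60}]}}

```text
t: 13.35
eef_pos: [562.6, -259.9, 186.5]
orientation: [[0.002, -0.083, -0.997], [-0.001, -0.997, 0.083], [-1.0, 0.001, -0.002]]
wrist_force: [-0.6, 0.2, -0.4]
finger_gap: 59.6
```

```bash
python3 look.py w11
```

```text
13.35 [ 562.6 -259.9  186.5] [-0.001 -0.226 -0.328 -0.     0.572 -0.001] [[0.002, -0.083, -0.997], [-0.001, -0.997, 0.083], [-1.0, 0.001, -0.002]] 59.644552986485536 [-0.64  0.23 -0.36]
```

View pics/w11.png

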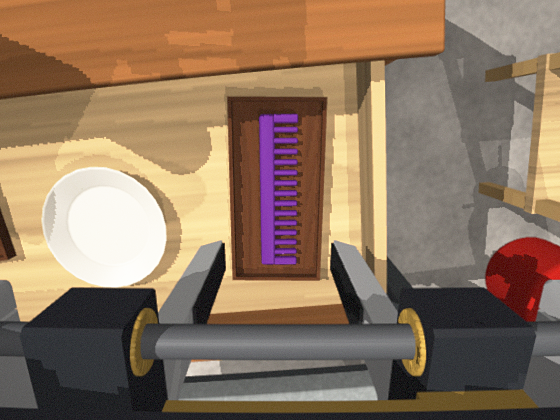

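The comb lies flat and centred in the long tray (279,189). Next I'll measure the saucer from above on the way to the padlock.

```bash
python3 -c "
from h import *
inc([540,-66,190],0)"
```

```text
t 13.4 at [ 563.9 -260.5  191.1] gap 59.8 F [ 1.  -0.4  4.3] 
  dp [0.2, -191.9, 39.9] ang [-0.083, -0.007, -0.003] rows>= 4.0
```

Request:
{"api": "move_arm", "payload": {"increments": [{"dp":[0,-192,40],"angular":[-0.083,0,0],"hand":70},{"dp":[0,-192,40],"angular":[-0.083,0,0],"hand":70},{"dp":[0,-192,40],"angular":[-0.083,0,0],"hand":70},{"dp":[0,-192,40],"angular":[-0.083,0,0],"hand":70},{"dp":[0,-192,40],"angular":[-0.083,0,0],"hand":70},{"dp":[0,-192,40],"angular":[-0.083,0,0],"hand":70},{"dp":[0,-192,40],"angular":[-0.083,0,0],"hand":70},{"dp":[0,-192,40],"angular":[-0.083,0,0],"hand":70}]}}

```text
t: 14.2
eef_pos: [538.5, -66.2, 183.6]
orientation: [[-0.0, -0.002, -1.0], [-0.0, -1.0, 0.002], [-1.0, 0.0, 0.0]]
wrist_force: [0.3, 0.5, 0.2]
finger_gap: 69.7
```

```bash
python3 look.py w12; python3 - <<'E'
from h import *
import pickle
from scipy.optimize import least_squares
s=pickle.load(open("w12.pkl","rb"))
for r in finder.outline_of("saucer","wrist")[:3]:
    m=r["pixels"].astype(np.uint8);print(r["score"],np.round(r["box"],1))
    c=max(cv2.findContours(m,cv2.RETR_EXTERNAL,cv2.CHAIN_APPROX_NONE)[0],key=cv2.contourArea).reshape(-1,2).astype(float)
    w=onz("wrist",c,16,s)[:,:2]
    f=least_squares(lambda v:np.hypot(*(w-v[:2]).T)-v[2],[540,-66,70],loss="soft_l1");print(f.x.round(1))
inc([561,118,190],0)
E
```

```text
14.2 [538.5 -66.2 183.6] [ 0.001 -0.001  0.     0.003 -0.001  0.004] [[-0.0, -0.002, -1.0], [-0.0, -1.0, 0.002], [-1.0, 0.0, 0.0]] 69.71680137064693 [0.29 0.48 0.25]
0.96 [275.2 190.9 136.  131.7]
[540.1 -66.6  69.5]
t 14.3 at [538.4 -66.  183.7] gap 70.0 F [ 0.4 -0.   0.1] 
  dp [-6.3, -184.1, -22.3] ang [-0.002, 0.0, 0.0] rows>= 4.0
```

View pics/w12.png

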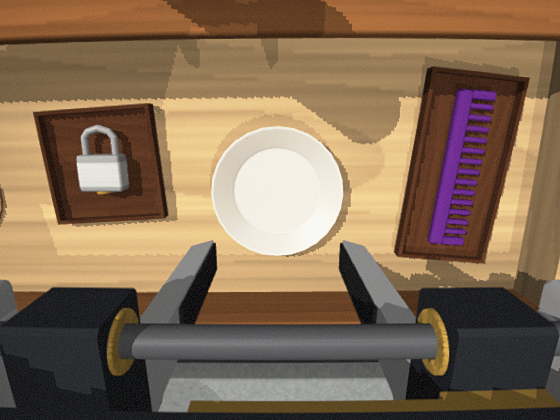

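The saucer is clear at (540,-66.5); the fitted radius of 69.5 mm matches the given 70. Now the padlock.

Request:
{"api": "move_arm", "payload": {"increments": [{"dp":[-6,-182,-22],"angular":[0,0,0],"hand":70},{"dp":[-6,-182,-22],"angular":[0,0,0],"hand":70},{"dp":[-6,-182,-22],"angular":[0,0,0],"hand":70},{"dp":[-6,-182,-22],"angular":[0,0,0],"hand":70},{"dp":[-6,-182,-22],"angular":[0,0,0],"hand":70},{"dp":[-6,-182,-22],"angular":[0,0,0],"hand":70},{"dp":[-6,-182,-22],"angular":[0,0,0],"hand":70}]}}

```text
t: 15.0
eef_pos: [560.5, 115.7, 189.8]
orientation: [[-0.0, -0.001, -1.0], [-0.0, -1.0, 0.001], [-1.0, 0.0, 0.0]]
wrist_force: [0.5, 0.3, 0.4]
finger_gap: 69.8
```

```bash
python3 look.py w13; python3 - <<'E'
import cv2
im=cv2.imread("pics/w13.png");cv2.imwrite("pics/w13c.png",cv2.resize(im[90:270,190:370],None,fx=3.2,fy=3.2,interpolation=cv2.INTER_CUBIC))
E
```

```text
15.0 [560.5 115.7 189.8] [-0.009 -0.004  0.003  0.002 -0.001  0.002] [[-0.0, -0.001, -1.0], [-0.0, -1.0, 0.001], [-1.0, 0.0, 0.0]] 69.83014956060866 [0.45 0.28 0.36]
```

View pics/w13c.png

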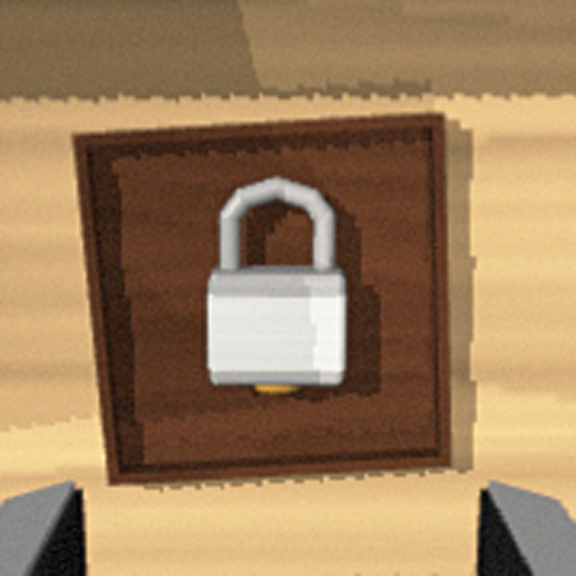

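```bash
python3 - <<'E'
from h import *
import pickle
from scipy.optimize import least_squares
s=pickle.load(open("w13.pkl","rb"))
f=lambda a:np.array(a)/3.2+[190,90]
print("top edges z24",onz("wrist",f([[208,330],[347,330],[277,383],[277,372],[277,293],[277,268]]),24,s).round(1))
print("side z10",onz("wrist",f([[277,268],[277,383]]),8,s).round(1))
print("shackle z14-17",onz("wrist",f([[277,178],[220,240],[334,240]]),15.5,s).round(1))
L=np.array([[60,60],[60,-60],[-60,-60],[-60,60]],float);w=f([[75,135],[443,114],[452,464],[110,485]])
P=lambda v:np.c_[L@np.array([[np.cos(v[2]),np.sin(v[2])],[-np.sin(v[2]),np.cos(v[2])]])+v[:2],np.full(4,14)]
r=least_squares(lambda v:(proj("wrist",P(v),s)-w).ravel(),[568,118,0]);print("sq",r.x.round(3),np.abs(r.fun).max())
# model projection: padlock origin x0,y0
for yaw in (0,0.03):
  for x0 in (561,565,569):
    c,q=np.cos(yaw),np.sin(yaw);M=lambda a:np.array([x0+c*a[0]-q*a[1],116+q*a[0]+c*a[1],a[2]])
    pts=[M(a) for a in [(-27,22.5,24),(-27,-22.5,24),(11,22.5,24),(11,-22.5,24),(41,0,14),(11,0,4)]]
    print(yaw,x0,((proj("wrist",pts,s)-[190,90])*3.2).round(0).tolist())
E
```

```text
top edges z24 [[563.3 138.3  24. ]
 [563.3  92.7  24. ]
 [545.3 115.6  24. ]
 [549.1 115.6  24. ]
 [575.6 115.6  24. ]
 [583.8 115.6  24. ]]
side z10 [[581.4 115.6   8. ]
 [541.2 115.7   8. ]]
shackle z14-17 [[611.9 115.5  15.5]
 [591.8 134.3  15.5]
 [591.8  96.8  15.5]]
sq [5.69220e+02 1.17974e+02 5.80000e-02] 0.5290714117986397
0 561 [[209.0, 416.0], [343.0, 416.0], [207.0, 304.0], [345.0, 304.0], [276.0, 208.0], [276.0, 293.0]]
0 565 [[209.0, 404.0], [343.0, 404.0], [207.0, 292.0], [345.0, 292.0], [276.0, 196.0], [276.0, 282.0]]
0 569 [[208.0, 393.0], [344.0, 393.0], [206.0, 280.0], [345.0, 279.0], [276.0, 184.0], [276.0, 270.0]]
0.03 561 [[211.0, 418.0], [346.0, 414.0], [206.0, 306.0], [344.0, 302.0], [272.0, 208.0], [275.0, 293.0]]
0.03 565 [[211.0, 406.0], [346.0, 402.0], [206.0, 294.0], [344.0, 290.0], [272.0, 196.0], [275.0, 282.0]]
0.03 569 [[211.0, 395.0], [346.0, 391.0], [205.0, 282.0], [344.0, 277.0], [272.0, 184.0], [275.0, 270.0]]
```

Padlock origin is about (571.5,115.6), yaw about 0, and its place in the square tray agrees. Grip point is (563.5,115.6) with TCP z about 6.5.

Request:
{"api": "move_arm", "payload": {"increments": [{"dp":[45,0,-3],"angular":[0,0,0],"hand":68},{"dp":[90,0,-3],"angular":[0,0,0],"hand":68},{"dp":[130,0,-3],"angular":[0,0,0],"hand":68},{"dp":[140,0,-3],"angular":[0,0,0],"hand":68},{"dp":[140,0,-3],"angular":[0,0,0],"hand":68},{"dp":[140,0,-3],"angular":[0,0,0],"hand":68}]}}

```text
t: 15.65
eef_pos: [564.6, 116.6, 52.0]
orientation: [[0.003, -0.001, -1.0], [0.0, -1.0, 0.001], [-1.0, -0.0, -0.003]]
wrist_force: [0.5, -0.6, 0.1]
finger_gap: 67.7
```

```bash
python3 look.py w14;python3 -c "
from h import *
inc([563.5,115.6,6.5],0)"
```

```text
15.65 [564.6 116.6  52. ] [ 0.007 -0.014 -0.006  0.    -0.003  0.002] [[0.003, -0.001, -1.0], [0.0, -1.0, 0.001], [-1.0, -0.0, -0.003]] 67.68537920455167 [ 0.45 -0.61  0.15]
t 15.7 at [564.7 116.8  52.3] gap 68.3 F [-0.3  0.6 -0. ] 
  dp [45.8, 1.2, 1.4] ang [-0.001, -0.003, 0.0] rows>= 1.0
```

View pics/w14.png

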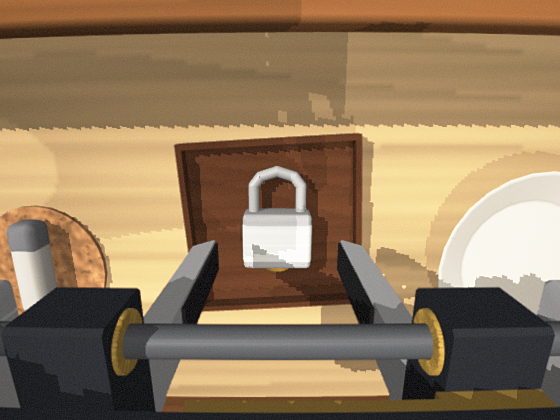

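The block (cols 242–312) is centred between the jaws (217–340), and the fingers clear the tray walls.

Request:
{"api": "move_arm", "payload": {"increments": [{"dp":[25,1,1],"angular":[0,0,0],"hand":68},{"dp":[38,1,1],"angular":[0,0,0],"hand":68},{"dp":[45,1,1],"angular":[0,0,0],"hand":68},{"dp":[45,1,1],"angular":[0,0,0],"hand":68}]}}

```text
t: 16.1
eef_pos: [562.6, 115.9, 5.1]
orientation: [[-0.0, -0.0, -1.0], [0.0, -1.0, 0.0], [-1.0, -0.0, 0.0]]
wrist_force: [-0.2, 0.3, 0.4]
finger_gap: 67.8
```

Request:
{"api": "move_arm", "payload": {"increments": [{"dp":[0,0,0],"angular":[0,0,0],"hand":35},{"dp":[0,0,0],"angular":[0,0,0],"hand":35},{"dp":[0,0,0],"angular":[0,0,0],"hand":35},{"dp":[0,0,0],"angular":[0,0,0],"hand":35},{"dp":[0,0,0],"angular":[0,0,0],"hand":35}], "newtons": 50}}

```text
t: 16.6
eef_pos: [562.7, 116.0, 5.4]
orientation: [[0.001, -0.0, -1.0], [0.0, -1.0, 0.0], [-1.0, -0.0, -0.001]]
wrist_force: [-1.2, 0.1, 4.4]
finger_gap: 44.4
```

Gripped at a gap of about 45. Lifting slowly first to check the grip.

Request:
{"api": "move_arm", "payload": {"increments": [{"dp":[-4,0,0],"angular":[0,0,0],"hand":35},{"dp":[-10,0,0],"angular":[0,0,0],"hand":35},{"dp":[-15,0,0],"angular":[0,0,0],"hand":35},{"dp":[-15,0,0],"angular":[0,0,0],"hand":35}]}}

```text
t: 17.0
eef_pos: [562.9, 115.9, 20.9]
orientation: [[0.001, -0.0, -1.0], [0.0, -1.0, 0.0], [-1.0, -0.0, -0.001]]
wrist_force: [-0.4, 0.3, -1.7]
finger_gap: 44.2
```

```bash
python3 look.py w15
```

```text
17.0 [562.9 115.9  20.9] [-0.     0.014  0.01   0.001 -0.013  0.001] [[0.001, -0.0, -1.0], [0.0, -1.0, 0.0], [-1.0, -0.0, -0.001]] 44.24528587276922 [-0.42  0.27 -1.67]
```

View pics/w15.png

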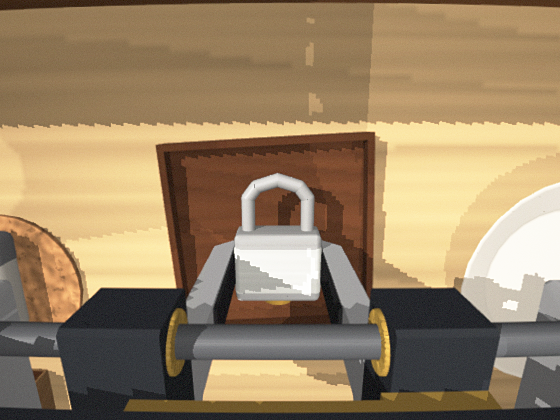

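Request:
{"api": "move_arm", "payload": {"increments": [{"dp":[-15,0,0],"angular":[0,0,0],"hand":35},{"dp":[-35,0,0],"angular":[0,0,0],"hand":35},{"dp":[-50,0,0],"angular":[0,0,0],"hand":35},{"dp":[-50,0,0],"angular":[0,0,0],"hand":35}]}}

```text
t: 17.45
eef_pos: [563.6, 116.1, 72.6]
orientation: [[0.004, -0.0, -1.0], [0.001, -1.0, 0.0], [-1.0, -0.001, -0.004]]
wrist_force: [0.1, 0.2, -1.8]
finger_gap: 44.7
```

```bash
python3 -c "
from h import *
inc([531.3,-66.5,70],0)"
```

```text
t 17.45 at [563.6 116.1  72.6] gap 44.7 F [ 0.1  0.2 -1.8] 
  dp [2.4, 182.6, 32.3] ang [-0.0, -0.004, 0.001] rows>= 4.0
```

Request:
{"api": "move_arm", "payload": {"increments": [{"dp":[0,15,3],"angular":[0,0,0],"hand":35},{"dp":[0,45,8],"angular":[0,0,0],"hand":35},{"dp":[0,80,14],"angular":[0,0,0],"hand":35},{"dp":[0,115,20],"angular":[0,0,0],"hand":35},{"dp":[0,150,26],"angular":[0,0,0],"hand":35},{"dp":[0,172,30],"angular":[0,0,0],"hand":35},{"dp":[0,182,31.5],"angular":[0,0,0],"hand":35},{"dp":[0,182,31.5],"angular":[0,0,0],"hand":35}]}}

```text
t: 18.25
eef_pos: [530.4, -67.1, 69.4]
orientation: [[-0.001, -0.002, -1.0], [0.0, -1.0, 0.002], [-1.0, -0.0, 0.001]]
wrist_force: [-0.4, 0.2, -2.5]
finger_gap: 44.5
```

Request:
{"api": "move_arm", "payload": {"increments": [{"dp":[0,0,0],"angular":[0,0,0],"hand":35},{"dp":[0,0,0],"angular":[0,0,0],"hand":35}]}}

```text
t: 18.45
eef_pos: [531.0, -65.1, 69.8]
orientation: [[-0.0, 0.001, -1.0], [0.0, -1.0, -0.001], [-1.0, -0.0, 0.0]]
wrist_force: [-1.1, 0.8, -2.0]
finger_gap: 44.7
```

```bash
python3 look.py w16;python3 - <<'E'
from h import *
import pickle
s=pickle.load(open('w16.pkl','rb'))
inc([531.3,-66.5,6],0)
E
```

```text
18.45 [531.  -65.1  69.8] [ 0.001 -0.001  0.    -0.004  0.    -0.003] [[-0.0, 0.001, -1.0], [0.0, -1.0, -0.001], [-1.0, -0.0, 0.0]] 44.71760396404823 [-1.14  0.75 -2.03]
t 18.5 at [531.  -65.1  69.8] gap 44.8 F [-0.4  0.7 -2.8] 
  dp [63.8, 1.4, -0.3] ang [0.001, 0.0, 0.0] rows>= 2.0
```

View pics/w16.png

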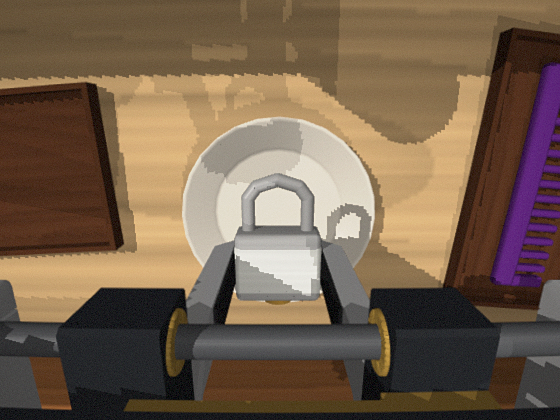

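The padlock is level over the saucer and hasn't slipped. Lowering it slowly.

Request:
{"api": "move_arm", "payload": {"increments": [{"dp":[15,1,0],"angular":[0,0,0],"hand":35},{"dp":[30,1,0],"angular":[0,0,0],"hand":35},{"dp":[45,1,0],"angular":[0,0,0],"hand":35},{"dp":[54,1,0],"angular":[0,0,0],"hand":35},{"dp":[58,1,0],"angular":[0,0,0],"hand":35},{"dp":[60,1,0],"angular":[0,0,0],"hand":35},{"dp":[60,1,0],"angular":[0,0,0],"hand":35},{"dp":[60,1,0],"angular":[0,0,0],"hand":35}]}}

```text
t: 19.3
eef_pos: [531.2, -67.1, 10.5]
orientation: [[0.001, -0.0, -1.0], [-0.0, -1.0, 0.0], [-1.0, 0.0, -0.001]]
wrist_force: [-1.1, -0.3, -2.4]
finger_gap: 44.4
```

Request:
{"api": "move_arm", "payload": {"increments": [{"dp":[1,0,0],"angular":[0,0,0],"hand":35},{"dp":[2,0,0],"angular":[0,0,0],"hand":35},{"dp":[3,0,0],"angular":[0,0,0],"hand":35},{"dp":[4,0,0],"angular":[0,0,0],"hand":35},{"dp":[4,0,0],"angular":[0,0,0],"hand":35}]}}

```text
t: 19.8
eef_pos: [530.8, -67.1, 5.8]
orientation: [[-0.0, -0.0, -1.0], [0.0, -1.0, 0.0], [-1.0, -0.0, 0.0]]
wrist_force: [1.0, -0.5, -1.5]
finger_gap: 44.3
```

Request:
{"api": "move_arm", "payload": {"increments": [{"dp":[0.6,0,0],"angular":[0,0,0],"hand":35},{"dp":[1,0,0],"angular":[0,0,0],"hand":35},{"dp":[1,0,0],"angular":[0,0,0],"hand":35}]}}

```text
t: 20.1
eef_pos: [531.0, -67.1, 5.4]
orientation: [[0.0, -0.0, -1.0], [-0.0, -1.0, 0.0], [-1.0, 0.0, -0.0]]
wrist_force: [-4.3, 0.8, 5.5]
finger_gap: 44.7
```

Contact. Releasing.

Request:
{"api": "move_arm", "payload": {"increments": [{"dp":[0,0,0],"angular":[0,0,0],"hand":60},{"dp":[0,0,0],"angular":[0,0,0],"hand":60},{"dp":[0,0,0],"angular":[0,0,0],"hand":60},{"dp":[-20,0,0],"angular":[0,0,0],"hand":60},{"dp":[-60,0,0],"angular":[0,0,0],"hand":60},{"dp":[-110,0,0],"angular":[0,0,0],"hand":60},{"dp":[-160,0,0],"angular":[0,0,0],"hand":60},{"dp":[-160,0,0],"angular":[0,0,0],"hand":60}], "newtons": 10}}

```text
t: 20.9
eef_pos: [533.5, -67.6, 171.6]
orientation: [[0.011, -0.0, -1.0], [-0.002, -1.0, 0.0], [-1.0, 0.002, -0.011]]
wrist_force: [0.9, -0.8, -1.1]
finger_gap: 60.0
```

```bash
python3 look.py w17;python3 -c "
from h import *
inc([537,291,165],0)"
```

```text
20.9 [533.5 -67.6 171.6] [ 0.     0.078  0.096  0.    -0.097 -0.001] [[0.011, -0.0, -1.0], [-0.002, -1.0, 0.0], [-1.0, 0.002, -0.011]] 60.01488179664287 [ 0.9  -0.78 -1.15]
t 20.95 at [532.2 -67.3 168. ] gap 59.9 F [-0.9  0.2 -1.1] 
  dp [2.6, -358.3, -4.7] ang [-0.0, -0.006, -0.001] rows>= 8.0
```

View pics/w17.png

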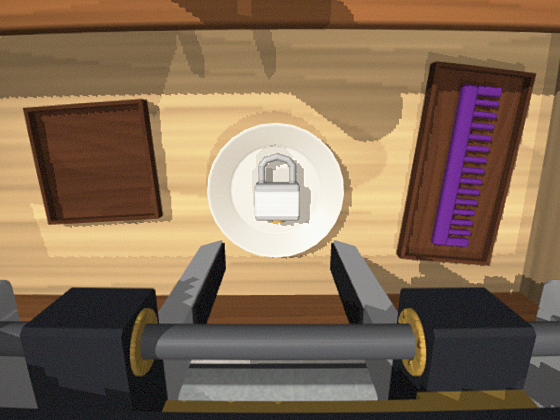

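The padlock lies flat in the middle of the saucer (276,188). Now the lip balm on the coaster.

Request:
{"api": "move_arm", "payload": {"increments": [{"dp":[0,-358,-5],"angular":[0,0,0],"hand":40},{"dp":[0,-358,-5],"angular":[0,0,0],"hand":40},{"dp":[0,-358,-5],"angular":[0,0,0],"hand":40},{"dp":[0,-358,-5],"angular":[0,0,0],"hand":40},{"dp":[0,-358,-5],"angular":[0,0,0],"hand":40},{"dp":[0,-358,-5],"angular":[0,0,0],"hand":40},{"dp":[0,-358,-5],"angular":[0,0,0],"hand":40},{"dp":[0,-358,-5],"angular":[0,0,0],"hand":40}]}}

```text
t: 21.75
eef_pos: [534.7, 295.2, 162.9]
orientation: [[-0.002, 0.004, -1.0], [-0.0, -1.0, -0.004], [-1.0, 0.0, 0.002]]
wrist_force: [-0.6, -0.3, -1.0]
finger_gap: 40.0
```

Request:
{"api": "move_arm", "payload": {"increments": [{"dp":[0,0,0],"angular":[0,0,0],"hand":40},{"dp":[0,0,0],"angular":[0,0,0],"hand":40}]}}

```text
t: 21.95
eef_pos: [535.9, 289.8, 164.0]
orientation: [[-0.001, -0.001, -1.0], [-0.001, -1.0, 0.001], [-1.0, 0.001, 0.001]]
wrist_force: [-0.6, -0.2, -0.5]
finger_gap: 39.8
```

```bash
python3 look.py w18;python3 - <<'E'
from h import *
import pickle
s=pickle.load(open('w18.pkl','rb'))
r=finder.outline_of("lip_balm","wrist")[0];m=r["pixels"].astype(np.uint8)
q=cv2.boxPoints(cv2.minAreaRect(cv2.findNonZero(m)));w=onz("wrist",q,16,s);print(r["score"],r["box"],q.round(0).tolist(),w.round(1).tolist(),w.mean(0).round(1))
inc([537,291,40],0)
E
```

```text
21.95 [535.9 289.8 164. ] [-0.018 -0.014  0.    -0.001  0.002  0.002] [[-0.001, -0.001, -1.0], [-0.001, -1.0, 0.001], [-1.0, 0.001, 0.001]] 39.82138973039415 [-0.59 -0.17 -0.48]
0.88 [277.1, 193.7, 22.3, 69.7] [[266.0, 158.0], [287.0, 158.0], [287.0, 227.0], [266.0, 227.0]] [[577.0, 299.8, 16.0], [577.0, 279.4, 16.0], [506.9, 278.9, 16.0], [506.9, 300.4, 16.0]] [541.9 289.7  16. ]
t 22.05 at [536.2 289.4 164.7] gap 39.9 F [-0.4 -0.  -0. ] 
  dp [124.7, -1.6, -0.8] ang [-0.002, 0.0, -0.0] rows>= 3.0
```

View pics/w18.png

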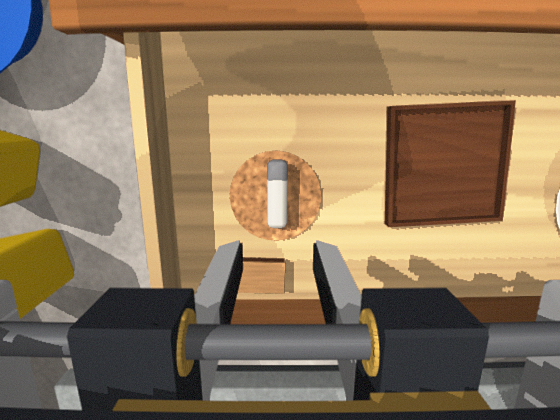

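Request:
{"api": "move_arm", "payload": {"increments": [{"dp":[45,0,-5.5],"angular":[0,0,0],"hand":40},{"dp":[90,0,-5.5],"angular":[0,0,0],"hand":40},{"dp":[130,0,-5.5],"angular":[0,0,0],"hand":40},{"dp":[150,0,-5.5],"angular":[0,0,0],"hand":40},{"dp":[156,0,-5.5],"angular":[0,0,0],"hand":40},{"dp":[156,0,-5.5],"angular":[0,0,0],"hand":40},{"dp":[156,0,-5.5],"angular":[0,0,0],"hand":40}]}}

```text
t: 22.75
eef_pos: [542.4, 290.8, 10.6]
orientation: [[0.002, -0.001, -1.0], [0.001, -1.0, 0.001], [-1.0, -0.001, -0.002]]
wrist_force: [-0.5, 0.1, 0.4]
finger_gap: 39.9
```

Request:
{"api": "move_arm", "payload": {"increments": [{"dp":[0,0,0],"angular":[0,0,0],"hand":10},{"dp":[0,0,0],"angular":[0,0,0],"hand":10},{"dp":[0,0,0],"angular":[0,0,0],"hand":10},{"dp":[0,0,0],"angular":[0,0,0],"hand":10}], "newtons": 12}}

```text
t: 23.15
eef_pos: [541.8, 291.0, 9.6]
orientation: [[0.001, -0.0, -1.0], [0.0, -1.0, 0.0], [-1.0, -0.0, -0.001]]
wrist_force: [-1.6, -1.6, 5.5]
finger_gap: 19.6
```

Request:
{"api": "move_arm", "payload": {"increments": [{"dp":[-30,0,0],"angular":[0,0,0],"hand":10},{"dp":[-70,0,0],"angular":[0,0,0],"hand":10},{"dp":[-90,0,0],"angular":[0,0,0],"hand":10},{"dp":[-90,0,0],"angular":[0,0,0],"hand":10}]}}

```text
t: 23.55
eef_pos: [542.8, 291.5, 102.3]
orientation: [[0.005, -0.0, -1.0], [0.002, -1.0, 0.0], [-1.0, -0.002, -0.005]]
wrist_force: [0.7, -0.2, -0.0]
finger_gap: 19.5
```

```bash
python3 look.py w19;python3 -c "
from h import *
inc([569.2,118,95],0.058)"
```

```text
23.55 [542.8 291.5 102.3] [-0.002  0.052  0.05  -0.    -0.044 -0.   ] [[0.005, -0.0, -1.0], [0.002, -1.0, 0.0], [-1.0, -0.002, -0.005]] 19.533470383402957 [ 0.66 -0.15 -0.03]
t 23.6 at [541.9 291.1  99.9] gap 19.6 F [-0.1 -0.2 -1.5] 
  dp [4.8, 173.1, -27.3] ang [-0.058, -0.002, 0.001] rows>= 4.0
```

View pics/w19.png

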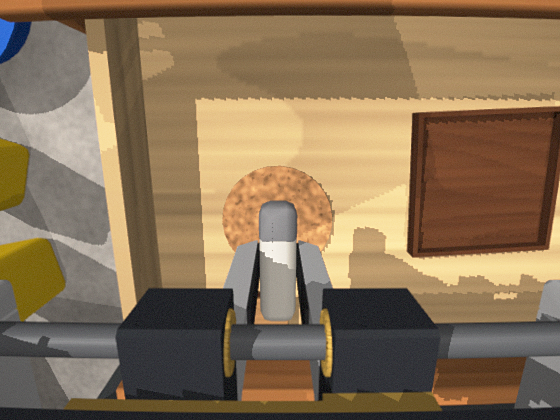

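Request:
{"api": "move_arm", "payload": {"increments": [{"dp":[0,40,-7],"angular":[-0.058,0,0],"hand":10},{"dp":[0,90,-15],"angular":[-0.058,0,0],"hand":10},{"dp":[0,135,-22],"angular":[-0.058,0,0],"hand":10},{"dp":[0,173,-27],"angular":[-0.058,0,0],"hand":10},{"dp":[0,173,-27],"angular":[-0.058,0,0],"hand":10},{"dp":[0,173,-27],"angular":[-0.058,0,0],"hand":10},{"dp":[0,173,-27],"angular":[-0.058,0,0],"hand":10}]}}

```text
t: 24.3
eef_pos: [568.0, 118.8, 98.1]
orientation: [[-0.001, 0.059, -0.998], [-0.0, -0.998, -0.059], [-1.0, -0.0, 0.001]]
wrist_force: [-0.2, 0.0, -0.1]
finger_gap: 19.8
```

```bash
python3 look.py w20;python3 -c "
from h import *
inc([569.2,118,10],0.058)"
```

```text
24.3 [568.  118.8  98.1] [ 0.013 -0.005 -0.005 -0.001  0.003 -0.002] [[-0.001, 0.059, -0.998], [-0.0, -0.998, -0.059], [-1.0, -0.0, 0.001]] 19.78811162505283 [-0.18  0.05 -0.07]
t 24.35 at [568.1 119.   98.3] gap 20.0 F [ 0.1 -0.7 -1.1] 
  dp [88.3, 1.1, -1.2] ang [0.001, 0.001, 0.0] rows>= 2.0
```

View pics/w20.png

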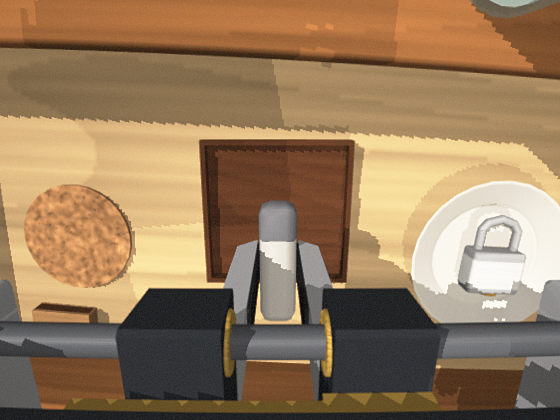

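Aligned over the square tray. Lowering.

Request:
{"api": "move_arm", "payload": {"increments": [{"dp":[40,1,-1],"angular":[0,0,0],"hand":10},{"dp":[70,1,-1],"angular":[0,0,0],"hand":10},{"dp":[80,1,-1],"angular":[0,0,0],"hand":10},{"dp":[85,1,-1],"angular":[0,0,0],"hand":10},{"dp":[88,1,-1],"angular":[0,0,0],"hand":10},{"dp":[88,1,-1],"angular":[0,0,0],"hand":10},{"dp":[88,1,-1],"angular":[0,0,0],"hand":10}]}}

```text
t: 25.05
eef_pos: [570.1, 117.1, 12.1]
orientation: [[0.002, 0.058, -0.998], [0.0, -0.998, -0.058], [-1.0, -0.0, -0.002]]
wrist_force: [-0.8, 0.2, 0.0]
finger_gap: 19.7
```

Request:
{"api": "move_arm", "payload": {"increments": [{"dp":[1,0,0],"angular":[0,0,0],"hand":10},{"dp":[2.5,0,0],"angular":[0,0,0],"hand":10},{"dp":[2.5,0,0],"angular":[0,0,0],"hand":10}]}}

```text
t: 25.35
eef_pos: [570.0, 117.0, 9.2]
orientation: [[0.001, 0.058, -0.998], [0.0, -0.998, -0.058], [-1.0, -0.0, -0.001]]
wrist_force: [-1.2, 0.5, 4.7]
finger_gap: 19.7
```

Request:
{"api": "move_arm", "payload": {"increments": [{"dp":[0,0,0],"angular":[0,0,0],"hand":40},{"dp":[0,0,0],"angular":[0,0,0],"hand":40},{"dp":[0,0,0],"angular":[0,0,0],"hand":40},{"dp":[-20,0,0],"angular":[0,0,0],"hand":40},{"dp":[-65,0,0],"angular":[0,0,0],"hand":40},{"dp":[-115,0,0],"angular":[0,0,0],"hand":40},{"dp":[-165,0,0],"angular":[0,0,0],"hand":40},{"dp":[-165,0,0],"angular":[0,0,0],"hand":40}]}}

```text
t: 26.15
eef_pos: [572.0, 117.3, 180.5]
orientation: [[0.011, 0.058, -0.998], [0.002, -0.998, -0.058], [-1.0, -0.001, -0.011]]
wrist_force: [0.3, 0.8, -0.0]
finger_gap: 39.9
```

```bash
python3 look.py w21;python3 - <<'E'
from h import *
import pickle
from scipy.optimize import least_squares
s=pickle.load(open('w21.pkl','rb'))
r=finder.outline_of("lip_balm","wrist")[0];m=r["pixels"].astype(np.uint8)
q=cv2.boxPoints(cv2.minAreaRect(cv2.findNonZero(m)));w=onz("wrist",q,16,s);print("lip",r["score"],w.mean(0).round(1),"tray 569.2 118")
inc([540,-160,230],0)
E
```

```text
26.15 [572.  117.3 180.5] [-0.001  0.078  0.1    0.001 -0.094 -0.   ] [[0.011, 0.058, -0.998], [0.002, -0.998, -0.058], [-1.0, -0.001, -0.011]] 39.926272028704965 [ 0.33  0.84 -0.04]
lip 0.91 [569.1 115.5  16. ] tray 569.2 118
t 26.25 at [569.8 117.  174.1] gap 40.0 F [ 0.1  0.6 -1.3] 
  dp [-56.0, 274.8, 45.6] ang [0.058, -0.002, 0.0] rows>= 6.0
```

View pics/w21.png

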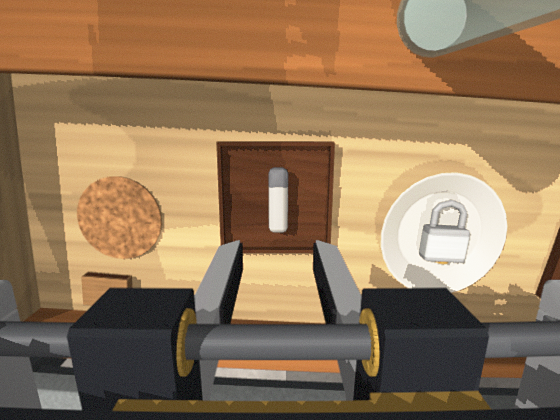

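The lip balm lies centred in the square tray (278,200). One last look over the saucer and long tray.

Request:
{"api": "move_arm", "payload": {"increments": [{"dp":[-20,275,46],"angular":[0.058,0,0],"hand":40},{"dp":[-20,275,46],"angular":[0.058,0,0],"hand":40},{"dp":[-20,275,46],"angular":[0.058,0,0],"hand":40},{"dp":[-20,275,46],"angular":[0.058,0,0],"hand":40},{"dp":[-20,275,46],"angular":[0.058,0,0],"hand":40},{"dp":[-20,275,46],"angular":[0.058,0,0],"hand":40},{"dp":[-20,275,46],"angular":[0.058,0,0],"hand":40},{"dp":[-20,275,46],"angular":[0.058,0,0],"hand":40}]}}

```text
t: 27.05
eef_pos: [539.0, -160.2, 191.8]
orientation: [[-0.002, -0.001, -1.0], [0.001, -1.0, 0.001], [-1.0, -0.001, 0.002]]
wrist_force: [1.0, 0.4, -0.0]
finger_gap: 40.0
```

Request:
{"api": "move_arm", "payload": {"increments": [{"dp":[0,0,0],"angular":[0,0,0],"hand":40},{"dp":[0,0,0],"angular":[0,0,0],"hand":40},{"dp":[0,0,0],"angular":[0,0,0],"hand":40}]}}

```text
t: 27.35
eef_pos: [539.6, -159.3, 193.3]
orientation: [[-0.0, 0.001, -1.0], [0.0, -1.0, -0.001], [-1.0, -0.0, 0.0]]
wrist_force: [0.0, -0.1, -0.0]
finger_gap: 40.0
```

```bash
python3 look.py w22;python3 - <<'E'
from h import *
import pickle
from scipy.optimize import least_squares
s=pickle.load(open('w22.pkl','rb'))
im=cv2.imread("pics/w22.png");hsv=cv2.cvtColor(im,cv2.COLOR_BGR2HSV)
m=cv2.inRange(hsv,(125,80,30),(160,255,255));n,l,st,c=cv2.connectedComponentsWithStats(m);k=1+np.argmax(st[1:,4])
pts=cv2.findNonZero((l==k).astype(np.uint8)).reshape(-1,2).astype(float)
w=onz("wrist",pts,12.5,s)[:,:2].astype(np.float32);q=cv2.minAreaRect(w);print("comb",q,"tray 562.7 -260.5 -0.083")
c=cv2.boxPoints(q);print(c.round(1).tolist())
r=finder.outline_of("saucer","wrist")[0]
ct=max(cv2.findContours(r["pixels"].astype(np.uint8),cv2.RETR_EXTERNAL,cv2.CHAIN_APPROX_NONE)[0],key=cv2.contourArea).reshape(-1,2).astype(float)
w=onz("wrist",ct,16,s)[:,:2];print("saucer",least_squares(lambda v:np.hypot(*(w-v[:2]).T)-v[2],[540,-66,70],loss="soft_l1").x.round(1))
for r in finder.outline_of("padlock","wrist")[:2]:
    ct=cv2.findNonZero(r["pixels"].astype(np.uint8)).reshape(-1,2).astype(float);w=onz("wrist",ct,16,s);print("padlock",r["score"],w.min(0).round(1),w.max(0).round(1))
t=cams.get_image("top");cv2.imwrite("pics/top_end.png",t[:,:,::-1])
for n in ("matchbox","tumbler"): print(n,[np.round(b["box"],1).tolist() for b in finder.boxes_of(n,"top")[:1]])
E
```

```text
27.35 [ 539.6 -159.3  193.3] [-0.003 -0.002 -0.002 -0.001 -0.001 -0.002] [[-0.0, 0.001, -1.0], [0.0, -1.0, -0.001], [-1.0, -0.0, 0.0]] 39.97619080672066 [ 0.02 -0.06 -0.01]
comb ((564.33154296875, -261.44586181640625), (41.06156921386719, 164.97804260253906), 85.41688537597656) tray 562.7 -260.5 -0.083
[[480.5, -275.29998779296875], [644.9000244140625, -288.5], [648.2000122070312, -247.60000610351562], [483.70001220703125, -234.39999389648438]]
saucer [540.4 -66.3  68.6]
padlock 0.92 [508.4 -92.4  16. ] [581.1 -42.7  16. ]
matchbox [[152.8, 206.8, 24.7, 13.9]]
tumbler []
```

View pics/w22.png

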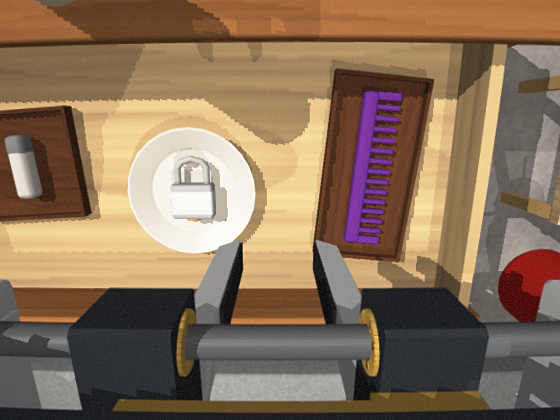

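View pics/top_end.png

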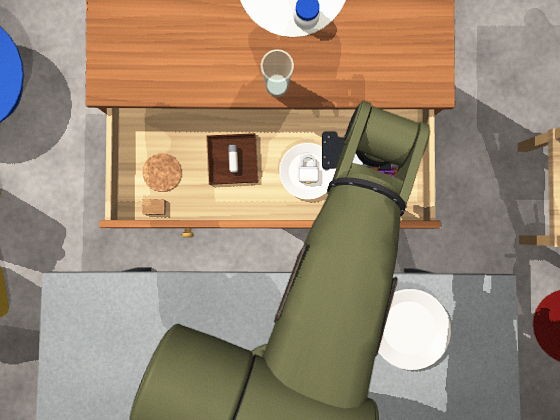

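```bash
python3 -c "
from cell import order,readout
print(order.close_job(), readout.observe()['t'])"
```

```text
the job is handed in; nothing more can be done
the job is handed in; nothing more can be done
```

All three things are in their places, and the job was handed in at about 27.5 s. I parked the lip balm on the coaster first. Then I put the comb in the long tray, lowered the padlock onto the saucer until it touched before letting go, and put the lip balm in the square tray.

**Last checks from the wrist camera:**

| Thing | Measured centre (mm) | Its place (mm) | Off by about |
|---|---|---|---|
| Comb | (564.3, −261.4) | (562.7, −260.5) | 2 mm, aligned within 0.01 rad |
| Padlock | (540, −67.5) | (540.4, −66.3) | 1–2 mm |
| Lip balm | (569.1, 115.5) | (569.2, 118) | 2.5 mm |

All three looked flat, and nothing touched the gripper. The matchbox is within 1 px of where it started in the top picture.

**What disagreed or failed:**
- **Drawer floor height:** my first estimate was about 5 mm too low. The fingertips pressed the long tray's floor with about 41 N at the wrist while I lowered the comb. I backed off at once and let the comb fall a few mm into the tray.
- **Tumbler:** the network did not find it in the final top picture. By eye it stands upright at the same pixel as at the start.

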